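# Gauge the bore of a brass cap in the engraver's ball vise

### The job

Check the bore of the brass stick cap clamped in the ball vise with the double-ended plug gauge from the wooden stand: push the long, slimmer go end fully home to the bottom of the bore and draw it out again. Then turn the gauge end for end, centre the short, thicker no-go end squarely on the mouth and hold it there under light pressure for a second to confirm that it is refused; do not force either end. Finally lay the gauge gently back in both notches of its stand, centred and either way round, leaving the other things on the bench where they are.

Things in the scene. Friction and masses are not known exactly. Their poses are not given: they have to be found in the camera images.
- gauge: Loose double-ended plug gauge, plain metal, 142 mm long, about 0.4 kg, lying in the stand. Origin: middle of the handle, on the axis; y runs along the axis to the no-go end, z up as it lies. Handle: aluminium hexagon 22 mm across flats, 80 mm long, two flats upright and facing +-x. Balance point 15 mm from the origin towards the go end. Necks 16 mm thick join handle and ends.
- go_tip (a point): Centre of the go end's flat face, at gauge y = -82 mm. Axes as the gauge's. The go end is the long, slimmer steel cylinder: 28 mm in diameter, 38 mm long (gauge y -44 to -82 mm), with a 3 mm tapered lead at the tip.
- nogo_tip (a point): Centre of the no-go end's flat face, at gauge y = +60 mm. Axes as the gauge's. The no-go end is the short, thicker steel cylinder: 33 mm in diameter, 16 mm long (gauge y 44 to 60 mm).
- vise: Engraver's ball vise, fixed, unyielding: grey ball 120 mm in diameter on a rubber ring, black head to 118 mm height, two dark jaws to 146 mm (x +-21 to +-47, y +-20 mm). They clamp a brass stick cap (42 mm outer diameter, 55 mm long) on its side, axis level along the vise's y, 142 mm high, open mouth towards +y, domed end -y. Origin: centre of the underside, z up.
- cap_mouth (a point): Centre of the cap's open mouth, 24 mm along the vise's y and 142 mm high. Axes as the vise's: y points level out of the bore. The bore is 30 mm in diameter, blind, 34 mm deep with a flat floor; its rim is 6 mm thick.
- cap_floor (a point): Centre of the bore's floor, 34 mm inside the mouth. Axes as the vise's.
- stand: Low wooden gauge stand, fixed: base 76 x 100 x 12 mm and two uprights, 36 mm wide (x), 10 mm thick, 62 mm apart along the stand's y between centres, up to 48 mm high, with 120 degree V notches that carry the handle near its two ends; 52 mm is free between them for the fingers. Origin: centre of the underside, z up.
- stand_seat (a point): Where the handle's middle lies when the gauge rests in the stand: midway between the notches, 50 mm high. Axes as the stand's; the gauge then lies along y, either way round.
- vise_key: Bystander: loose steel T-handled vise key, 74 mm wide and 90 mm long, lying flat on the bench. Origin under the shank.
- brush: Bystander: loose wooden-handled bench brush, 170 mm long, lying flat on the bench. Origin under its middle.
- bowl: Bystander: white porcelain bowl, 90 mm in diameter, 42 mm high. Origin under its centre.
- tool_box: Bystander: closed wooden box 116 x 186 mm, 63 mm high. Origin under its centre.
Mind the look-alikes: they are no part of the job. What is shaped like the gauge but black, green or purple is not meant.

How it is judged:
On the way, in this order (a step that is already met when the one before it is completed fails the run):
1. the go end is fully home: its face within 4 mm of the centre of the bore's floor, gauge in line with the bore (distance between go_tip and cap_floor below 0.004 m and angle between the y axis of gauge and the y axis of vise, either way round below 0.09 rad), for 0.2 s.
2. the no-go end is refused: pressed squarely on the mouth with more than 2 N for 0.4 s, the centre of its face within 4 mm of the centre of the mouth (distance between nogo_tip and cap_mouth below 0.004 m and angle between the y axis of gauge and the y axis of vise, either way round below 0.09 rad and contact force between gauge and vise above 2 N), for 0.4 s.
At the end, for the whole second after the job is handed in: The gauge lies at rest in both notches of its stand, either way round: the handle's middle within 9 mm of the seat point and its axis within 4 degrees of the stand's (distance between gauge and stand_seat below 0.009 m and angle between the y axis of gauge and the y axis of stand, either way round below 0.07 rad and linear speed of gauge below 0.02 m/s and angular speed of gauge below 0.2 rad/s); the robot touches nothing.
It fails at once if the gauge is forced against the cap or the vise (more than 45 N) (contact force between gauge and vise above 45 N).
It fails at once if the gauge is dropped into its stand (moves faster than 0.5 m/s within 30 mm of its seat) (distance between gauge and stand_seat below 0.03 m and linear speed of gauge above 0.5 m/s).
It fails at once if a bystander is moved by more than 20 mm (distance of any of vise_key, brush, bowl, tool_box from where it was at the start of the episode above 0.02 m).
It also fails if it takes over 69 s, if anything falls off the work surface, if the arm or the gripper's body presses on something with over 40 N, if the wrist force passes 120 N, or if a joint passes its speed limit or range.

### The arm

A 6-joint arm with a two-finger parallel gripper is mounted at the origin on the work surface. World frame = base frame: x ahead of the robot, y to its left, z up, the work surface at z = 0. Lengths are in m, angles in rad, forces in N, time in s.
With the tool pointing down it reaches from about 0.25 to 0.775 m from the base axis. Payload 4 kg.
Tool frame: the origin (TCP) lies where the fingers leave the gripper's body, on its centre line; the fingertips stand 97 mm ahead of it and the grasp point (between the pads) lies 78 mm ahead of it; z points along the fingers, x is the direction in which the jaws open and shut, and the axes are right-handed (so a half turn about z gives the same grasp; the last joint's range is limited). The gripper opens to 94 mm and grips with 3 to 60 N. Pads are 16 mm wide; open, the fingers measure 119 mm over their backs; the gripper's body (75 mm by 177 mm) begins 78 mm behind the grasp point.
Start: joints at [-1.314, 0.087, 1.371, -0, 1.684, -0.103], TCP at [0.194, -0.515, 0.303] pointing down, gripper open.
Joint ranges: [-3.1, 3.1], [-0.76, 2.03], [0.27, 2.55], [-1.08, 4.22], [0.17, 2.65], [-2.57, 2.57]. Speed limits (rad/s): [2.79, 2.79, 3.14, 3.14, 3.14, 3.14].

### API

Orientations are given as [roll, pitch, yaw] about the fixed x, y, z axes, in that order (R = Rz(yaw) Ry(pitch) Rx(roll)).
In Python, from bench import * gives the robot as it stands.
- The arm moves only by the tool jog_arm, never from a script. Its argument "moves" is a list of rows, each a list of 7 numbers: the turn, a rotation vector about the world's x, y, z in rad, then the shift along the world's x, y, z in mm, then the finger opening in mm, from 0 to 94. In form: [[rx, ry, rz, tx, ty, tz, fingers], ...]. A call has 1 to 12 rows; each row shifts and turns the commanded pose from where the row before left it; what a row does not reach is not made up. A row lasts 1/8 s, in which the tool goes at most 62.5 mm and 10.7 degrees, less where a joint would pass 70% of its speed; a pose out of reach is approached as far as the arm can. A call is refused whole if a number of a shift passes 62.5 or a number of a turn 0.188, either way. A call with a gripper value outside its range is refused whole. The fingers move at their own pace and stop on an object; the grip force is fixed at half the most. Time passes only in rows, so rows that do not move let the fingers close. It gives the time, the measured TCP pose, the force and the opening at its end, in the units of the state.
- get_obs(): the state, without advancing time (a new reading comes with each control period).
- snapshot(name): name is "scene" or "top"; returns the picture (384x512x3 uint8, red, green, blue); there is no depth.
- get_calibration(name): a dict with "camera_matrix" (3x3 intrinsics, pixels), "k1" (the pictures are not rectified: a ray, as slopes to the right and down, at radius r is drawn at 1 + k1 r^2 times it, then the intrinsics apply), "R" (3x3) and "t" (3): a world point X has camera coordinates R X + t. Camera axes: x right, y down, z forward; pixel columns grow to the right and rows downward; lengths in m; the calibration is good to about 2 mm. A picture is of the moment at which its call begins. get_calibration takes no time and is no camera call.
- close_job(): hands the job in, once; it reports no verdict.
Trained networks look in the newest picture that a camera, given by its name, has taken for a name from the list of things; names that differ only in an ending like _2 or _b are one class to them, and where a whole thing is asked for, a point or a joint stands for the part that bears it (a point fixed in the world has none). Each returns a list of dicts, best first, with "conf" (0 to 1); they miss things now and then, are a little off and sometimes report something else, mostly with a low value. They report only what shows in the picture. A call takes as long as a camera call. They do not tell look-alikes from the thing itself.
- look_for(label, camera): "bbox" ([left, top, right, bottom] in pixels, round what is visible of it).
The state is a dict: "time": time; "joint_positions": joint angles; "qvel": joint speeds; "joint_torque": joint torques, N m; "tool_pos": TCP position; "ee_rot": TCP orientation; "wrist_force": force on the tool from outside, world axes, zero at the start; "wrist_torque": the same for the moment, N m; "width": finger opening in m.
Only numpy, scipy, OpenCV 4.12 (cv2) and the standard library are available. Lean on these libraries where they do the work, as an engineer would, in place of code of your own. Each camera call takes 0.05 s, during which the arm holds its last target.

## Working session

There is one attempt and no reset: what is moved stays moved. The work goes in short steps, Python scripts to look and compute and a tool call to move; the robot and the scene stay as the last step left them, time stands still between calls to the robot, and variables do not carry over. Pictures are saved under pics/ and viewed, and the job is handed in when it is done.

Besides the shell and the picture viewer there is one more tool, called as a command line: name --pt "numbers of a row" for each row, then --argument value for the rest. jog_arm: Moves the arm, as the interface text tells. Its arguments: {"type":"object","properties":{"moves":{"type":"array","items":{"type":"array","items":{"type":"number"}}}},"required":["moves"]}

```bash
ls; mkdir -p pics
python3 - <<'E'
from bench import *
import cv2,numpy as np
print(get_obs())
for c in ["scene","top"]:
    im=snapshot(c); cv2.imwrite(f"pics/{c}0.png",cv2.cvtColor(im,cv2.COLOR_RGB2BGR))
    k=get_calibration(c); print(c,k)
    for l in ["gauge","vise","stand","bowl","tool_box","brush","vise_key"]:
        print(l,[(np.round(d["bbox"]).tolist(),round(d["conf"],2)) for d in look_for(l,c)])
E
```

```text
pics
{'time': 0.0, 'joint_positions': array([-1.31412888e+00,  8.79398563e-02,  1.37223747e+00, -3.60545034e-05,
        1.68360114e+00, -1.03108141e-01]), 'qvel': array([-0.00051691, -0.00180871,  0.00016321,  0.00137267, -0.00168244,
       -0.00066604]), 'joint_torque': array([-1.11006455e-03, -3.40185642e+01, -3.02432263e+01,  7.17796222e-02,
        3.30775569e-02, -1.81462215e-04]), 'tool_pos': array([ 0.19353223, -0.51446537,  0.30152074]), 'ee_rot': array([-3.14140332e+00,  2.17789201e-03, -1.21102455e+00]), 'wrist_force': array([0.47392812, 0.23749822, 0.11275606]), 'wrist_torque': array([ 0.0123823 , -0.00651894, -0.03160153]), 'width': 0.09409460034942244}
scene {'camera_matrix': array([[411.72654499,   0.        , 257.59694975],
       [  0.        , 411.72654499, 197.40467897],
       [  0.        ,   0.        ,   1.        ]]), 'k1': -0.11569248560188941, 'R': array([[-0.16743476,  0.98558923, -0.02407205],
       [ 0.54915641,  0.07295859, -0.83252885],
       [-0.8187752 , -0.15261359, -0.55345845]]), 't': array([ 0.10243629, -0.17466564,  1.49979773])}
gauge [([281.
[... 634 characters left out ...]
   ,   0.        ,   1.        ]]), 'k1': -0.008727783716021459, 'R': array([[ 0.15287229, -0.98822217, -0.00685576],
       [-0.96815861, -0.14836976, -0.20163164],
       [ 0.19823967,  0.03746136, -0.97943743]]), 't': array([-0.05140553,  0.53812448,  1.04673195])}
gauge [([187.0, 248.0, 225.0, 294.0], 0.88), ([139.0, 170.0, 186.0, 197.0], 0.84), ([198.0, 189.0, 251.0, 223.0], 0.79), ([121.0, 226.0, 155.0, 277.0], 0.63)]
vise [([305.0, 206.0, 353.0, 258.0], 0.62)]
stand [([202.0, 187.0, 243.0, 226.0], 0.93)]
bowl [([221.0, 126.0, 252.0, 156.0], 0.82)]
tool_box [([131.0, 88.0, 203.0, 136.0], 0.95)]
brush [([364.0, 140.0, 419.0, 179.0], 0.78)]
vise_key [([295.0, 146.0, 331.0, 172.0], 0.45)]
```

Run:
```python
import cv2
a=cv2.imread("pics/scene0.png");b=cv2.imread("pics/top0.png")
cv2.imwrite("pics/scene_c.png",cv2.resize(a[160:310,170:420],None,fx=3.2,fy=3.2,interpolation=cv2.INTER_CUBIC)[:600,:800])
cv2.imwrite("pics/top_c.png",cv2.resize(b[120:300,115:370],None,fx=3.1,fy=3.1,interpolation=cv2.INTER_CUBIC)[:600,:800])
```

```text
(no output)
```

View pics/scene_c.png

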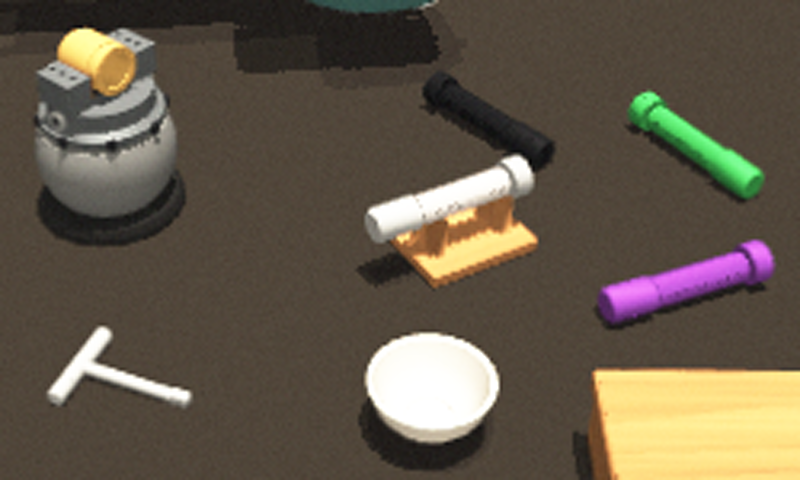

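View pics/top_c.png

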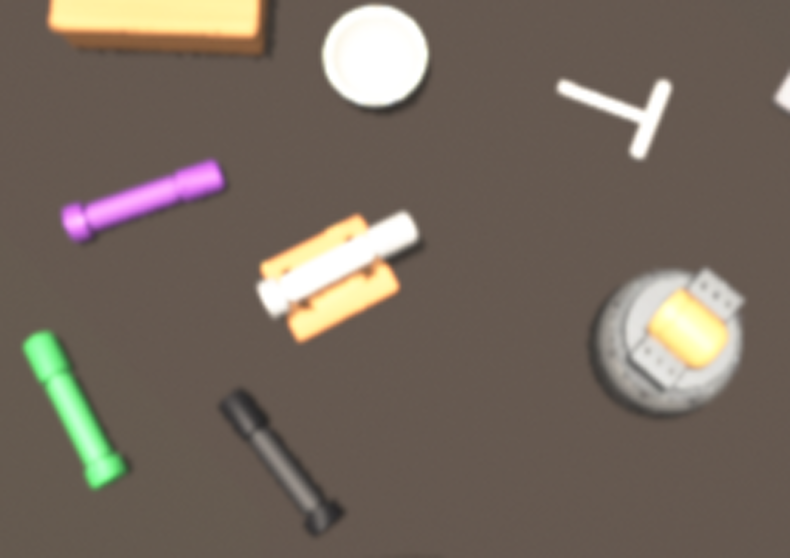

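View pics/scene0.png

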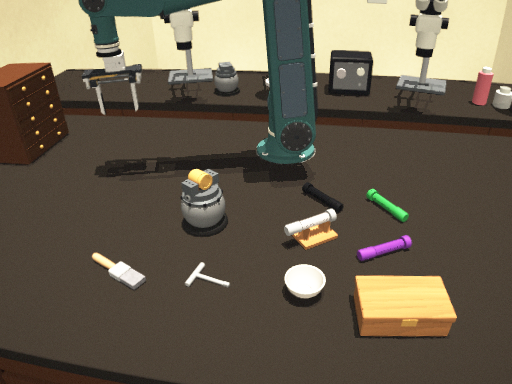

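View pics/top0.png

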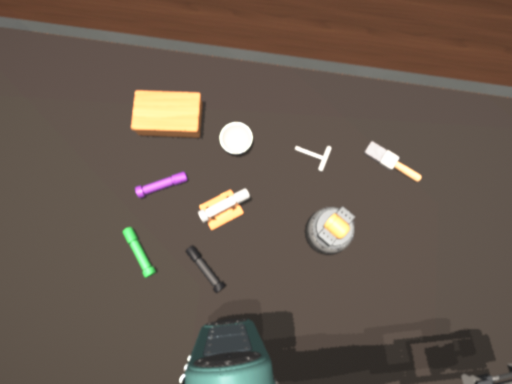

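```bash
cat > h.py <<'E'
import numpy as np,cv2
from bench import *
from scipy.optimize import minimize
CAL={c:get_calibration(c) for c in("scene","top")}
def proj(X,c):
    k=CAL[c];P=np.atleast_2d(X)@k["R"].T+k["t"];s=P[:,:2]/P[:,2:]
    s=s*(1+k["k1"]*(s**2).sum(1,keepdims=True));K=k["camera_matrix"]
    return s@K[:2,:2].T+K[:2,2]
def pix2z(uv,z,c):
    from scipy.optimize import fsolve
    return fsolve(lambda p:proj([p[0],p[1],z],c)[0]-uv,[0.5,0])
def T(x,y,z,yaw,pitch=0):  # local->world function
    from scipy.spatial.transform import Rotation as R
    M=R.from_euler("ZX",[yaw,pitch]).as_matrix()
    return lambda L:np.asarray(L,float)@M.T+[x,y,z]
def cyl(y0,y1,r,r1=None,n=40,cz=0):
    a=np.linspace(0,2*np.pi,n,endpoint=False);r1=r if r1 is None else r1
    f=lambda y,r:np.c_[r*np.cos(a),np.full(n,y),cz+r*np.sin(a)]
    return np.r_[f(y0,r),f(y1,r1)]
def box(x0,x1,y0,y1,z0,z1):
    return np.array([[x,y,z] for x in(x0,x1) for y in(y0,y1) for z in(z0,z1)])
GA=[cyl(-.079,-.044,.014),cyl(-.082,-.079,.0125,.014),cyl(-.044,-.04,.008),cyl(-.04,.04,.0122,n=40),cyl(.04,.044,.008),cyl(.044,.060,.0165)]
CAP=[cyl(-.020,.024,.021,cz=.142),cyl(-.031,-.020,.011,.021,cz=.142),cyl(-.027,-.020,.017,.021,cz=.142)]
JAWS=[box(.021,.047,-.02,.02,.118,.146),box(-.047,-.021,-.02,.02,.118,.146)]
S=8
def hullmask(parts,tf,c,win):
    u0,v0,u1,v1=win;m=np.zeros(((v1-v0)*S,(u1-u0)*S),np.uint8)
    for p in parts:
        q=(proj(tf(p),c)-[u0-.5,v0-.5])*S-.5   # pixel centre at integer
        h=cv2.convexHull(np.round(q*16).astype(np.int32))
        cv2.fillConvexPoly(m,h,255,shift=4)
    return m
def down(m): return cv2.GaussianBlur(cv2.resize(m,None,fx=1/S,fy=1/S,interpolation=cv2.INTER_AREA).astype(float)/255,(0,0),.5)
E
cat > fit0.py <<'E'
from h import *
im={c:cv2.imread(f"pics/{c}0.png").astype(float) for c in CAL}
def gold(c):
    b,g,r=[im[c][...,i] for i in range(3)]; return np.clip(((r-b)/(r+1)-.12)/.35,0,1)*np.clip(r/120,0,1)
def white(c):
    i=im[c]; mn=i.min(2); return np.clip((mn-60)/100,0,1)*(1-np.clip(((i[...,2]-i[...,0])/(i[...,2]+1)-.2)/.2,0,1))
W={"scene":{"cap":(180,160,222,200),"g":(275,200,345,246)},"top":{"cap":(315,206,360,250),"g":(190,180,256,228)}}
def cost(p,kind,cams,occ,tgt):
    e=0
    for c in cams:
        w=W[c][kind];t=tgt[c][w[1]:w[3],w[0]:w[2]]
        if kind=="cap":
            tf=T(p[0],p[1],0,p[2]);m=hullmask(CAP,tf,c,w)
            o=hullmask([JAWS[i] for i in occ[c]],tf,c,w) if occ[c] else 0*m
            m=cv2.bitwise_and(m,255-o)
        else: m=hullmask(GA,T(p[0],p[1],p[3] if len(p)>3 else .05,p[2]),c,w)
        e+=((down(m)-t)**2).sum()
    return e
def fit(kind,p0,cams,occ,tgt):
    best=min((minimize(cost,np.array(p0)+d,(kind,cams,occ,tgt),method="Nelder-Mead",options=dict(initial_simplex=np.array(p0)+d+np.vstack([np.zeros(len(p0)),np.diag([.01,.01,.15,.01][:len(p0)])]),xatol=1e-5,fatol=1e-4)) for d in ([0]*len(p0),[-.008,.006,-.1,0][:len(p0)],[.006,-.008,.1,0][:len(p0)])),key=lambda r:r.fun)
    return best
if __name__=="__main__":
    gd={c:gold(c) for c in CAL};wh={c:white(c) for c in CAL}
    for c in CAL:
        for kind,t in(("cap",gd),("g",wh)):
            w=W[c][kind];cv2.imwrite(f"pics/m_{c}_{kind}.png",cv2.resize(t[c][w[1]:w[3],w[0]:w[2]]*255,None,fx=8,fy=8,interpolation=0))
    c0=pix2z([337,227],.150,"top");print("cap approx",c0)
    a=pix2z([202,214],.05,"top");b=pix2z([246,193],.05,"top");print("gauge ends nogo,go",a,b,np.linalg.norm(a-b))
    d=a-b;yg=np.arctan2(d[1],d[0])-np.pi/2;n=d/np.linalg.norm(d);ctr=b+n*.082
    print("gauge",ctr,yg)
    for cams in(["scene"],["top"],["scene","top"]):
        r=fit("g",[*ctr,yg],cams,None,wh);print(cams,np.round(r.x,4),r.fun)
    r=fit("g",[*ctr,yg,.05],["scene","top"],None,wh);print(np.round(r.x,4),r.fun)
    # cap: mouth dir from scene: mouth pix ~ (170+114/3.2,160+68/3.2)
    m=pix2z([170+115/3.2,160+68/3.2],.142,"scene");e=pix2z([170+77/3.2,160+50/3.2],.142,"scene");print("mouth",m,e)
    d=m-e;yv=np.arctan2(d[1],d[0])-np.pi/2
    for cams in(["scene"],["top"],["scene","top"]):
        for y0 in (yv,):
            for occ in({"scene":[0,1],"top":[]},{"scene":[1],"top":[]},{"scene":[0],"top":[]}):
                r=fit("cap",[*c0,y0],cams,occ,gd);print(cams,occ,np.round(r.x,4),r.fun)
E
python3 fit0.py
```

```text
cap approx [ 0.46321521 -0.1707978 ]
gauge ends nogo,go [0.45742613 0.17442499] [0.53206732 0.06687904] 0.130910033197518
gauge [0.48531324 0.13424414] 0.6067147887890578
['scene'] [0.4842 0.1258 0.6437] 13.535947697953041
['top'] [0.4862 0.1305 0.6432] 171.97195783558954
['scene', 'top'] [0.486  0.1277 0.6448] 235.30635371381544
[0.487  0.1277 0.6437 0.0531] 196.19715652899907
mouth [ 0.47834692 -0.15352168] [ 0.45472966 -0.19256328]
['scene'] {'scene': [0, 1], 'top': []} [ 0.4662 -0.1709 -0.8443] 121.7185439207602
['scene'] {'scene': [1], 'top': []} [ 0.464  -0.1698 -0.8721] 114.07004944448207
['scene'] {'scene': [0], 'top': []} [ 0.4689 -0.1739 -0.5547] 42.18158159551842
['top'] {'scene': [0, 1], 'top': []} [ 0.4679 -0.1694 -0.5946] 138.5578475444061
['top'] {'scene': [1], 'top': []} [ 0.4679 -0.1694 -0.5946] 138.5578475444061
['top'] {'scene': [0], 'top': []} [ 0.4679 -0.1694 -0.5946] 138.5578475444061
['scene', 'top'] {'scene': [0, 1], 'top': []} [ 0.4678 -0.1705 -0.726 ] 273.26041368230796
['scene', 'top'] {'scene': [1], 'top': []} [ 0.4669 -0.1696 -0.7096] 270.11530486447367
['scene', 'top'] {'scene': [0], 'top': []} [ 0.468  -0.1713 -0.6251] 197.47937599191914[ WARN:0@0.641] global loadsave.cpp:1063 imwrite_ Unsupported depth image for selected encoder is fallbacked to CV_8U.
```

```bash
python3 - <<'E'
import cv2
a=cv2.imread("pics/top0.png");s=cv2.imread("pics/scene0.png")
print(a[226,310:360].tolist()); print(a[205,195:255].tolist());print(s[180,180:222].tolist())
E
python3 - <<'E'
import cv2,numpy as np
ims=[cv2.imread(f"pics/m_{c}_{k}.png") for c in("scene","top") for k in("cap","g")]
H=max(i.shape[0] for i in ims);o=np.hstack([cv2.copyMakeBorder(i,0,H-i.shape[0],0,8,0,value=(0,0,99)) for i in ims])
cv2.imwrite("pics/m_all.png",cv2.resize(o,(800,int(800*o.shape[0]/o.shape[1]))))
E
```

```text
[[142, 149, 154], [151, 158, 163], [160, 166, 170], [171, 176, 178], [170, 174, 175], [158, 161, 162], [166, 170, 171], [206, 211, 213], [223, 226, 228], [225, 228, 230], [224, 227, 229], [219, 222, 224], [198, 205, 209], [163, 183, 202], [134, 187, 229], [130, 215, 250], [137, 230, 254], [142, 237, 254], [147, 241, 255], [155, 247, 255], [164, 251, 255], [175, 253, 255], [183, 254, 255], [193, 255, 255], [205, 255, 255], [217, 255, 255], [224, 255, 255], [227, 255, 255], [226, 255, 255], [221, 255, 255], [212, 255, 255], [201, 255, 255], [192, 255, 255], [185, 254, 255], [179, 254, 255], [172, 253, 255], [165, 251, 255], [156, 245, 255], [156, 232, 253], [178, 219, 241], [203, 218, 225], [206, 213, 216], [189, 195, 197], [158, 164, 167], [114, 121, 129], [86, 94, 106], [81, 89, 102], [80, 89, 102], [81, 90, 103], [80, 89, 102]]
[[80, 89, 102], [80, 89, 102], [81, 91, 104], [86, 107, 128], [112, 165, 211], [145, 223, 252], [156, 234, 255], [161, 239, 255], [167, 243, 255], [171, 246, 255], [170, 245, 255], [167, 243, 255], [161, 239, 255], [162, 239, 255], [173, 245, 255], [187, 248,
[... 677 characters left out ...]
1, 90, 103], [80, 89, 102], [81, 89, 103]]
[[58, 70, 82], [61, 73, 82], [58, 71, 80], [62, 72, 82], [62, 71, 79], [167, 174, 172], [181, 188, 188], [170, 176, 175], [173, 177, 177], [171, 175, 172], [158, 175, 188], [106, 141, 187], [83, 150, 210], [85, 169, 224], [93, 186, 235], [101, 200, 244], [111, 216, 249], [103, 205, 245], [116, 222, 251], [127, 233, 253], [120, 227, 252], [77, 159, 212], [72, 142, 191], [68, 142, 191], [71, 142, 191], [72, 144, 193], [67, 140, 190], [69, 142, 191], [69, 142, 191], [67, 139, 188], [71, 145, 195], [77, 148, 199], [68, 102, 124], [71, 78, 80], [71, 73, 74], [71, 73, 74], [75, 77, 75], [71, 74, 73], [69, 73, 73], [62, 76, 83], [58, 69, 83], [60, 72, 82]]
```

View pics/m_all.png

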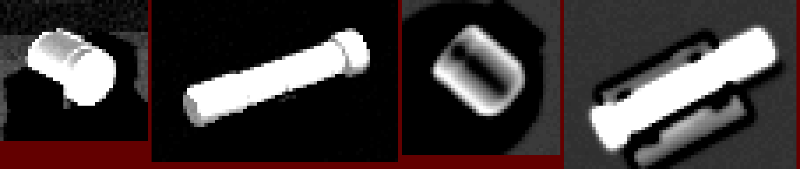

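```bash
cat > fit1.py <<'E'
import fit0
from fit0 import *
import h
def gold2(c,i=None):
    i=im[c] if i is None else i
    b,g,r=[i[...,k] for k in range(3)]
    if c=="top": return np.clip((r-.5*b-113)/30,0,1)
    return np.clip(((r-b)/(r+1)-.28)/.15,0,1)*np.clip((r-80)/40,0,1)
def white2(c,i=None):
    i=im[c] if i is None else i
    if c=="top": return np.clip((i[...,0]-160)/60,0,1)
    return np.clip((i.min(2)-65)/60,0,1)*(1-np.clip(((i[...,2]-i[...,0])/(i[...,2]+1)-.2)/.2,0,1))
if __name__=="__main__":
    gd={c:gold2(c) for c in CAL};wh={c:white2(c) for c in CAL}
    out=[]
    for cams in(["scene"],["top"],["scene","top"]):
        r=fit("g",[.4850,.129,.643],cams,None,wh);print(cams,np.round(r.x,4),r.fun)
        r=fit("g",[.4850,.129,.643,.05],cams,None,wh);print(cams,np.round(r.x,4),r.fun)
    G=r.x
    for cams in(["scene"],["top"],["scene","top"]):
        r=fit("cap",[.468,-.17,-.6],cams,{"scene":[0],"top":[]},gd);print(cams,np.round(r.x,4),r.fun)
    V=r.x
    for c in CAL:
        for k,t in(("cap",gd),("g",wh)):
            w=W[c][k];m=hullmask(GA,T(G[0],G[1],G[3],G[2]),c,w) if k=="g" else hullmask(CAP,T(V[0],V[1],0,V[2]),c,w)
            big=cv2.resize(im[c][w[1]:w[3],w[0]:w[2]].astype(np.uint8),None,fx=S,fy=S,interpolation=0)
            cs,_=cv2.findContours(m,cv2.RETR_EXTERNAL,cv2.CHAIN_APPROX_NONE);cv2.drawContours(big,cs,-1,(255,0,255),1)
            if k=="cap":
              for j,col in((0,(0,255,0)),(1,(255,255,0))):
                cs,_=cv2.findContours(hullmask([JAWS[j]],T(V[0],V[1],0,V[2]),c,w),cv2.RETR_EXTERNAL,cv2.CHAIN_APPROX_NONE);cv2.drawContours(big,cs,-1,col,1)
            out.append(big)
    H=max(o.shape[0] for o in out)
    o=np.hstack([cv2.copyMakeBorder(i,0,H-i.shape[0],0,4,0,value=(0,0,99)) for i in out[:2]]);o2=np.hstack([cv2.copyMakeBorder(i,0,H-i.shape[0],0,4,0,value=(0,0,99)) for i in out[2:]])
    cv2.imwrite("pics/ov1.png",o[:600,:900]);cv2.imwrite("pics/ov2.png",o2[:600,:900]); print(o.shape,o2.shape)
E
python3 fit1.py
```

```text
['scene'] [0.4844 0.1258 0.6419] 10.831324017974833
['scene'] [0.4883 0.1257 0.6429 0.0528] 10.792925250164078
['top'] [0.4867 0.1305 0.6386] 39.02527283044583
['top'] [0.4866 0.1304 0.6385 0.0507] 38.91743077750254
['scene', 'top'] [0.4861 0.128  0.6466] 118.25538165559757
['scene', 'top'] [0.4875 0.1279 0.643  0.0532] 70.94066579560076
['scene'] [ 0.4695 -0.1737 -0.5537] 35.36449133584593
['top'] [ 0.4677 -0.1691 -0.5084] 49.73720233250281
['scene', 'top'] [ 0.4691 -0.1716 -0.5767] 102.0933480110976
(384, 904, 3) (384, 896, 3)
```

```bash
python3 -c "
import cv2
for n in 1,2:
    i=cv2.imread(f'pics/ov{n}.png');cv2.imwrite(f'pics/ov{n}s.png',cv2.resize(i,None,fx=.88,fy=.88,interpolation=cv2.INTER_AREA))"
```

```text
(no output)
```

View pics/ov1s.png

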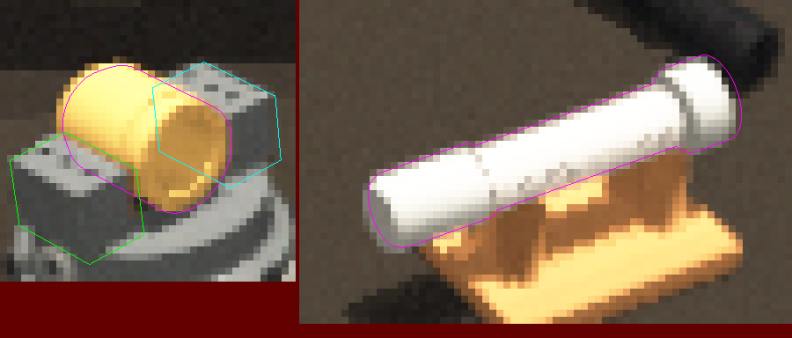

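View pics/ov2s.png

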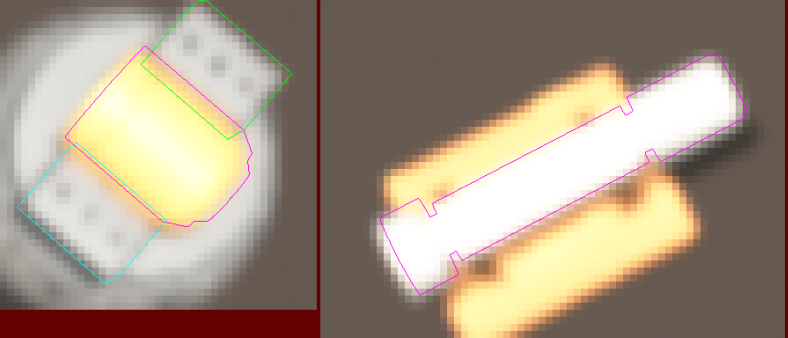

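```bash
cat > wr.py <<'E'
import numpy as np
from scipy.spatial.transform import Rotation as R
def tool(yaw,phi=0,gy=None): # tool-down yaw, then tilt phi about tool y (gauge axis)
    return R.from_euler("z",yaw)*R.from_euler("x",np.pi)*R.from_euler("y",phi)
def wrist(Rt,q1,th):
    M=R.from_euler("y",-th)*R.from_euler("z",-q1)*Rt*R.from_euler("z",np.pi)
    a=M.as_euler("ZYZ"); q4,q5,q6=a
    return q4,q5,q6
w=lambda a:(a+np.pi)%(2*np.pi)-np.pi
if __name__=="__main__":
    # check vs start
    print(wrist(tool(-1.211),-1.314,1.459))
    for th in(1.3,1.5,1.7,1.9):
        for phi in(-.9,-.6,-.3,0,.3,.6,.9):
            q=wrist(tool(-.55+np.pi,phi),-.19,th)
            print(th,phi,np.round([w(x) for x in q],2))
E
python3 wr.py
```

```text
(np.float64(0.0), np.float64(1.682592653589793), np.float64(-0.10299999999999976))
1.3 -0.9 [-0.33  1.   -2.73]
1.3 -0.6 [-0.21  1.28 -2.78]
1.3 -0.3 [-0.1   1.56 -2.8 ]
1.3 0 [ 0.    1.84 -2.78]
1.3 0.3 [ 0.12  2.12 -2.73]
1.3 0.6 [ 0.3   2.39 -2.62]
1.3 0.9 [ 0.6   2.63 -2.37]
1.5 -0.9 [-0.39  0.81 -2.64]
1.5 -0.6 [-0.23  1.08 -2.73]
1.5 -0.3 [-0.11  1.36 -2.77]
1.5 0 [ 0.    1.64 -2.78]
1.5 0.3 [ 0.11  1.92 -2.76]
1.5 0.6 [ 0.25  2.2  -2.69]
1.5 0.9 [ 0.45  2.46 -2.55]
1.7 -0.9 [-0.49  0.63 -2.51]
1.7 -0.6 [-0.26  0.89 -2.67]
1.7 -0.3 [-0.11  1.16 -2.75]
1.7 0 [ 0.    1.44 -2.78]
1.7 0.3 [ 0.11  1.72 -2.78]
1.7 0.6 [ 0.22  2.   -2.75]
1.7 0.9 [ 0.37  2.27 -2.67]
1.9 -0.9 [-0.67  0.46 -2.3 ]
1.9 -0.6 [-0.32  0.7  -2.6 ]
1.9 -0.3 [-0.13  0.96 -2.72]
1.9 0 [ 0.    1.24 -2.78]
1.9 0.3 [ 0.1   1.52 -2.8 ]
1.9 0.6 [ 0.21  1.81 -2.79]
1.9 0.9 [ 0.32  2.09 -2.75]
```

jog_arm --pt "0 0 0.154 24.7 53 0 94" --pt "0 0 0.154 24.7 53 0 94" --pt "0 0 0.154 24.7 53 0 94" --pt "0 0 0.154 24.7 53 0 94" --pt "0 0 0.154 24.7 53 0 94" --pt "0 0 0.154 24.7 53 0 94" --pt "0 0 0.154 24.7 53 0 94" --pt "0 0 0.154 24.7 53 0 94" --pt "0 0 0.154 24.7 53 0 94" --pt "0 0 0.154 24.7 53 0 94" --pt "0 0 0.154 24.7 53 0 94" --pt "0 0 0.159 24.7 53 0 94"

```text
time: 2.3
tool_pos: [0.4906, 0.1232, 0.303]
ee_rot: [3.141, -0.001, 0.648]
wrist_force: [0.8, -0.6, 1.2]
width: 0.0939
```

```bash
cat > log.py <<'E'
import json,numpy as np
from bench import *
o=get_obs();d=[o["time"],*o["joint_positions"],*o["tool_pos"],*o["ee_rot"]]
open("log.txt","a").write(json.dumps([float(x) for x in d])+"\n")
print("t",round(o["time"],2),"q",np.round(o["joint_positions"],3),"p",np.round(o["tool_pos"],4),"r",np.round(o["ee_rot"],4),"F",np.round(o["wrist_force"],1),"T",np.round(o["wrist_torque"],2),"w",round(o["width"],4))
E
python3 log.py
python3 - <<'E'
from h import *
for c in CAL: cv2.imwrite(f"pics/{c}1.png",cv2.cvtColor(snapshot(c),cv2.COLOR_RGB2BGR))
E
```

```text
t 2.3 q [ 0.134 -0.012  1.473 -0.     1.68  -0.514] p [0.4906 0.1232 0.303 ] r [ 3.1408e+00 -7.0000e-04  6.4750e-01] F [ 0.8 -0.6  1.2] T [-0.02 -0.1   0.01] w 0.0939
```

View pics/scene1.png

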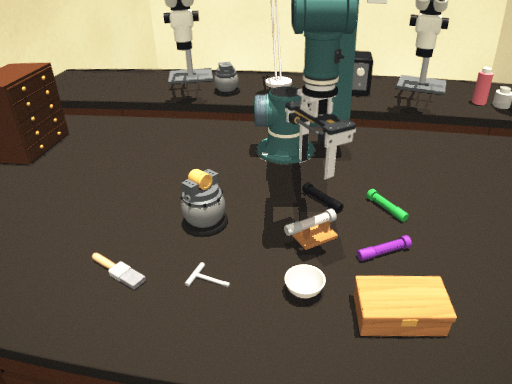

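View pics/top1.png

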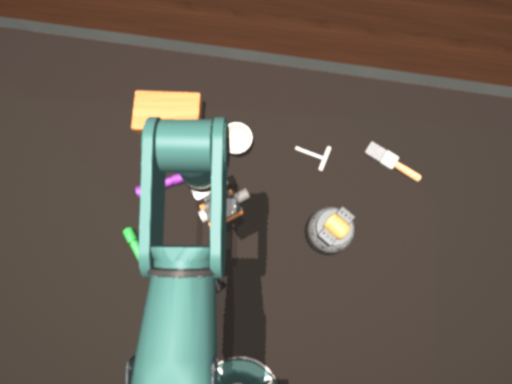

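jog_arm --pt "0 0 -0.005 0 -1.5 -55 94" --pt "0 0 0 0 0 -55 94" --pt "0 0 0 0 0 -40 94" --pt "0 0 0 0 0 -25 94" --pt "0 0 0 0 0 0 94" --pt "0 0 0 0 0 0 70" --pt "0 0 0 0 0 0 50" --pt "0 0 0 0 0 0 50"

```text
time: 3.4
tool_pos: [0.4907, 0.1197, 0.1291]
ee_rot: [3.14, -0.002, 0.637]
wrist_force: [-0.3, -0.1, -0.5]
width: 0.0675
```

```bash
python3 log.py
python3 - <<'E'
from h import *
for c in CAL: cv2.imwrite(f"pics/{c}2.png",cv2.cvtColor(snapshot(c),cv2.COLOR_RGB2BGR))
a=cv2.imread("pics/scene2.png")[160:270,250:370];b=cv2.imread("pics/top2.png")[160:250,170:270]
cv2.imwrite("pics/z2.png",np.hstack([cv2.resize(a,(480,440),interpolation=cv2.INTER_CUBIC),cv2.resize(b,(300,270),interpolation=cv2.INTER_CUBIC) if 0 else cv2.copyMakeBorder(cv2.resize(b,(310,279),interpolation=cv2.INTER_CUBIC),0,161,0,0,0)]))
E
```

```text
t 3.4 q [ 0.127  0.089  1.723 -0.     1.327 -0.51 ] p [0.4907 0.1197 0.1291] r [ 3.1403e+00 -2.2000e-03  6.3690e-01] F [-0.3 -0.1 -0.5] T [-0.01 -0.14  0.03] w 0.0675
```

View pics/z2.png

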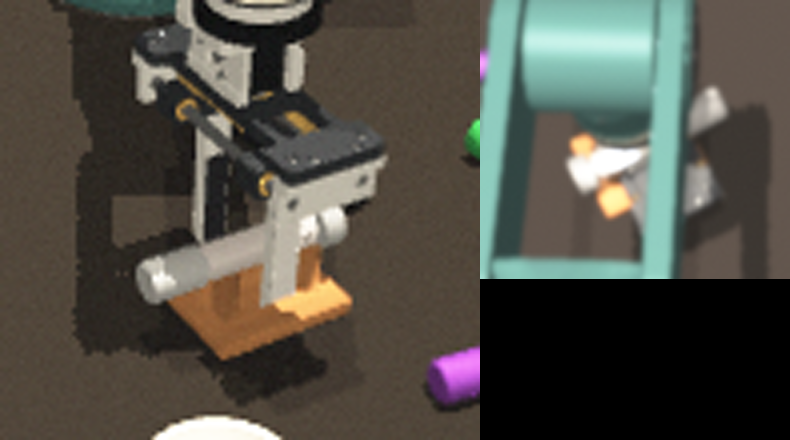

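Run:
```python
from h import *
yaw=.637;x=np.array([np.cos(yaw),np.sin(yaw),0]);y=np.array([-np.sin(yaw),np.cos(yaw),0])
t=np.array([.4907,.1197,.1291])
for s in(1,-1):
  for d in(.034,.046):
   for e in (-.008,.008): print(s,d,e,proj(t+s*d*x+e*y-[0,0,.097],"scene"))
```

```text
1 0.034 -0.008 [[315.44341862 235.29842638]]
1 0.034 0.008 [[320.73109841 233.38068846]]
1 0.046 -0.008 [[318.09942757 237.94638919]]
1 0.046 0.008 [[323.41449075 235.99623253]]
-1 0.034 -0.008 [[301.17664674 221.08156251]]
-1 0.034 0.008 [[306.30983732 219.33272241]]
-1 0.046 -0.008 [[298.79019572 218.70455056]]
-1 0.046 0.008 [[303.89633105 216.98310248]]
```

jog_arm --pt "0 0 0.005 0 0 0 34" --pt "0 0 0 0 0 0 28" --pt "0 0 0 0 0 0 24" --pt "0 0 0 0 0 0 15" --pt "0 0 0 0 0 0 10" --pt "0 0 0 0 0 0 10" --pt "0 0 0 0 0 0 10" --pt "0 0 0 0 0 0 10" --pt "0 0 0 0 0 0 10"

```text
time: 4.62
tool_pos: [0.4905, 0.1199, 0.1281]
ee_rot: [3.141, -0.002, 0.642]
wrist_force: [3.8, 2.7, -0.4]
width: 0.0216
```

```bash
python3 log.py
python3 - <<'E'
from h import *
for c in CAL: cv2.imwrite(f"pics/{c}3.png",cv2.cvtColor(snapshot(c),cv2.COLOR_RGB2BGR))
a=cv2.imread("pics/scene3.png")[160:270,250:370]
cv2.imwrite("pics/z3.png",cv2.resize(a,(600,550),interpolation=cv2.INTER_CUBIC))
E
```

```text
t 4.62 q [ 1.270e-01  9.000e-02  1.724e+00  1.000e-03  1.326e+00 -5.150e-01] p [0.4905 0.1199 0.1281] r [ 3.1413e+00 -1.5000e-03  6.4200e-01] F [ 3.8  2.7 -0.4] T [ 0.57 -0.78  0.04] w 0.0216
```

View pics/z3.png

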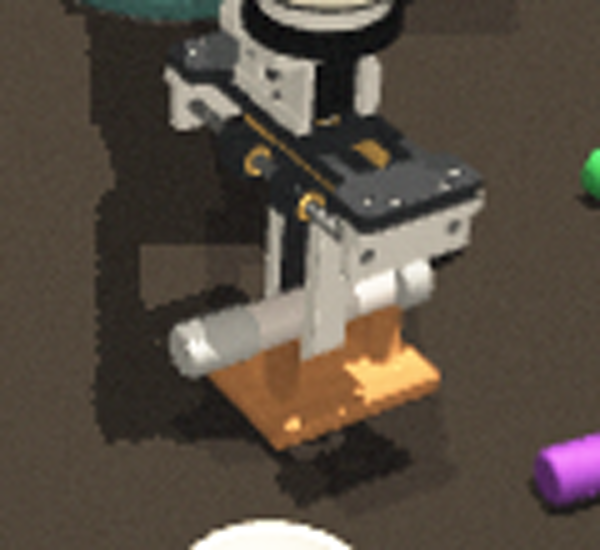

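jog_arm --pt "0 0 0 0 0 5 10" --pt "0 0 0 0 0 20 10" --pt "0 0 0 0 0 50 10" --pt "0 0 0 0 0 50 10" --pt "0 0 -0.1 5 -14 27 10" --pt "0 0 -0.15 6 -22 0 10" --pt "0 0 -0.16 7 -24 0 10" --pt "0 0 -0.16 7 -24 0 10" --pt "0 0 -0.16 7 -24 0 10" --pt "0 0 -0.16 7 -24 -10 10" --pt "0 0 -0.16 6 -22 -20 10" --pt "0 0 -0.147 6 -20 -30 10"

```text
time: 6.22
tool_pos: [0.54, -0.0556, 0.2185]
ee_rot: [3.139, 0.002, -0.561]
wrist_force: [1.5, -1.0, -4.0]
width: 0.0219
```

jog_arm --pt "0 0 0 0 0 -10 10" --pt "0 0 0 0 0 -10 10" --pt "0 0 0 0 0 0 10" --pt "0 0 0 0 0 0 10"

```text
time: 6.72
tool_pos: [0.5413, -0.0538, 0.2008]
ee_rot: [-3.141, -0.002, -0.554]
wrist_force: [0.1, -0.0, -3.2]
width: 0.0215
```

```bash
python3 log.py
python3 - <<'E'
from h import *
for c in CAL: cv2.imwrite(f"pics/{c}4.png",cv2.cvtColor(snapshot(c),cv2.COLOR_RGB2BGR))
a=cv2.imread("pics/scene4.png")[140:250,170:310];b=cv2.imread("pics/top4.png")[140:270,200:370]
cv2.imwrite("pics/z4.png",cv2.resize(a,(770,605),interpolation=cv2.INTER_CUBIC)[:600]);cv2.imwrite("pics/z4t.png",cv2.resize(b,(780,596),interpolation=cv2.INTER_CUBIC))
E
```

```text
t 6.72 q [-0.203  0.115  1.544 -0.     1.481  0.35 ] p [ 0.5413 -0.0538  0.2008] r [-3.1411e+00 -1.5000e-03 -5.5360e-01] F [ 0.1 -0.  -3.2] T [-0.08 -0.01  0.01] w 0.0215
```

View pics/z4.png

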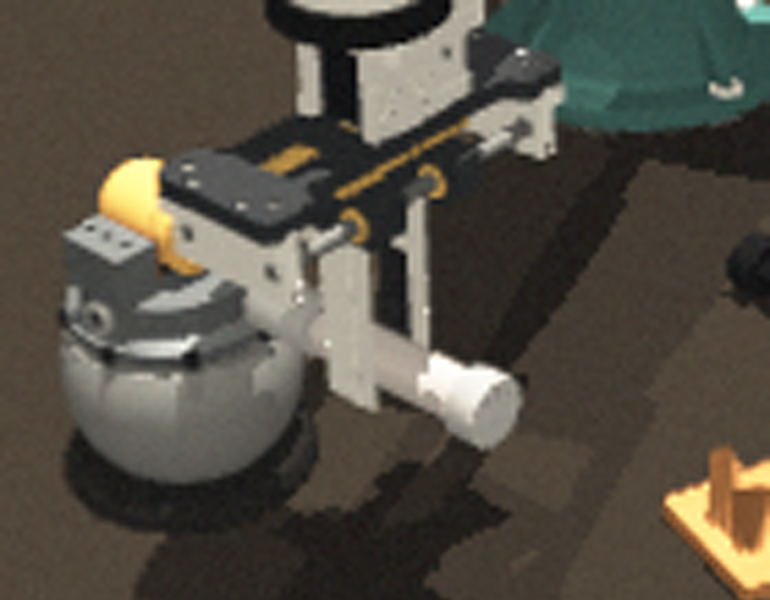

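View pics/z4t.png

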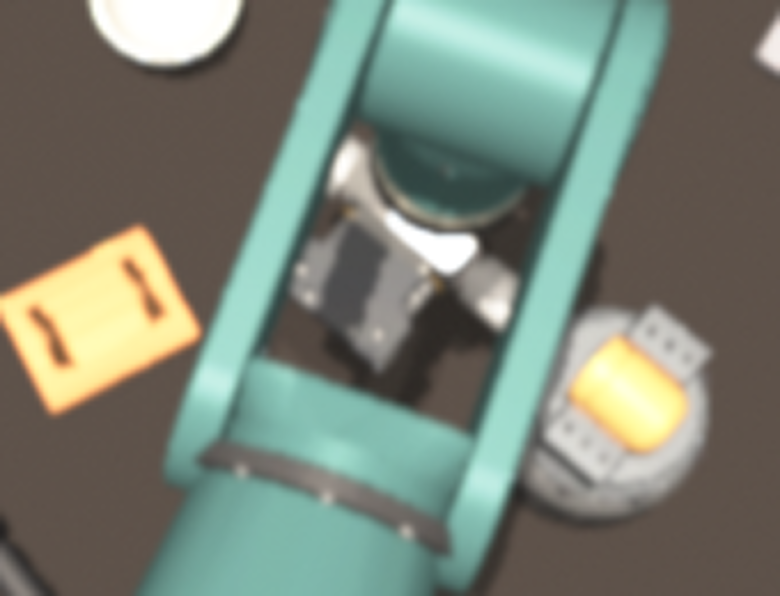

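```bash
cat > fit2.py <<'E'
from fit1 import *
def dome(L):
    ps=[];y0=-.031+L
    for a in np.linspace(0,np.pi/2*.97,8): ps.append((y0-L*np.sin(a),.021*np.cos(a)))
    n=40;t=np.linspace(0,2*np.pi,n,endpoint=False)
    f=lambda y,r:np.c_[r*np.cos(t),np.full(n,y),.142+r*np.sin(t)]
    return [np.vstack([f(*q) for q in ps]+[f(.024,.021)])]
def capmask(p,L,c,w,occ):
    tf=T(p[0],p[1],0,p[2]);m=hullmask(dome(L),tf,c,w)
    if c=="scene": m=cv2.bitwise_and(m,255-hullmask([JAWS[0]] if occ==0 else [JAWS[1]],tf,c,w))
    return m
def cost2(p,c,t,L=None):
    w=W[c]["cap"]; return ((blur(capmask(p,p[3] if L is None else L,c,w,0),c)-t[w[1]:w[3],w[0]:w[2]])**2).sum()
def blur(m,c): return cv2.GaussianBlur(down(m),(0,0),.9 if c=="top" else .3)
if __name__=="__main__":
    gd={c:gold2(c) for c in CAL}
    for c in CAL:
      for L in(.003,.006,.010,.015,.021):
        r=min((minimize(cost2,[.468,-.171,y0],(c,gd[c],L),method="Nelder-Mead",options=dict(initial_simplex=np.array([.468,-.171,y0])+np.vstack([np.zeros(3),np.diag([.008,.008,.12])]),xatol=1e-5,fatol=1e-4)) for y0 in(-.62,-.52)),key=lambda r:r.fun)
        p=r.x;lat=p[:2]@[np.cos(-.555),np.sin(-.555)];al=p[:2]@[np.sin(.555),np.cos(.555)]
        print(c,L,np.round(p,4),"lat,along",round(lat,4),round(al,4),round(r.fun,1))
E
python3 fit2.py
python3 - <<'E'
import sys;sys.path.insert(0,".")
import os;os.chdir(".")
from fit1 import *
NG=[cyl(.044,.060,.0165)]; GO=[cyl(-.079,-.060,.014),cyl(-.082,-.079,.0125,.014)]
for c in CAL:
    i=cv2.imread(f"pics/{c}4.png").astype(float)
    t=np.array([.5413,-.0538,.1228])
    # overlay predicted
    w={"scene":(240,195,275,225),"top":(290,185,320,220)}[c]
    tf=T(t[0],t[1],t[2],-.5536)
    b=cv2.resize(i[w[1]:w[3],w[0]:w[2]].astype(np.uint8),None,fx=8,fy=8,interpolation=0)
    for g in(.008,):
        for P in GA:
            m=hullmask([P+[0,g,0]],tf,c,w);cs,_=cv2.findContours(m,0,1);cv2.drawContours(b,cs,-1,(255,0,255),1)
    cv2.imwrite(f"pics/p4{c}.png",cv2.resize(b,None,fx=1.5,fy=1.5))
a=cv2.imread("pics/p4scene.png");b=cv2.imread("pics/p4top.png");H=max(a.shape[0],b.shape[0])
cv2.imwrite("pics/p4.png",np.hstack([cv2.copyMakeBorder(z,0,H-z.shape[0],0,4,0) for z in(a,b)]))
E
```

```text
scene 0.003 [ 0.4699 -0.1716 -0.5968] lat,along 0.4898 0.1018 34.0
scene 0.006 [ 0.4694 -0.1727 -0.58  ] lat,along 0.49 0.1005 32.1
scene 0.01 [ 0.4691 -0.1738 -0.5375] lat,along 0.4902 0.0995 34.4
scene 0.015 [ 0.469  -0.1745 -0.5553] lat,along 0.4905 0.0988 39.7
scene 0.021 [ 0.4697 -0.1743 -0.5086] lat,along 0.4911 0.0993 44.2
top 0.003 [ 0.4681 -0.1688 -0.5244] lat,along 0.4868 0.1032 37.4
top 0.006 [ 0.4682 -0.1688 -0.5354] lat,along 0.4868 0.1032 39.9
top 0.01 [ 0.4678 -0.1691 -0.515 ] lat,along 0.4867 0.1028 43.1
top 0.015 [ 0.4675 -0.17   -0.5089] lat,along 0.487 0.1019 48.4
top 0.021 [ 0.4674 -0.1706 -0.4895] lat,along 0.4871 0.1013 56.7
```

View pics/p4.png

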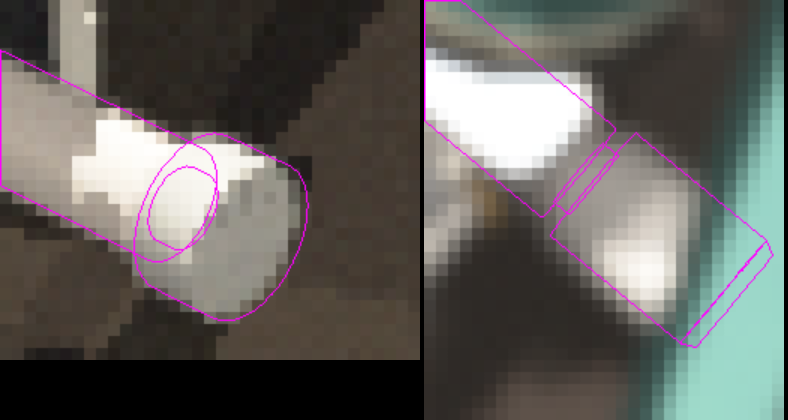

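```bash
cat > fit3.py <<'E'
from fit1 import *
def off(c,pic,w,tcp,yaw,g,thr,ign=None):
    i=cv2.imread(pic).astype(float);t=np.clip((i.min(2)[w[1]:w[3],w[0]:w[2]]-thr[0])/(thr[1]-thr[0]),0,1)
    wt=np.ones_like(t)
    for a in ign or []: wt[a[1]-w[1]:a[3]-w[1],a[0]-w[0]:a[2]-w[0]]=0
    def f(p):
        tf0=T(tcp[0],tcp[1],tcp[2],yaw);tf=lambda L:tf0(np.asarray(L)+[p[0],p[1]+g,0])
        return (wt*(down(hullmask(GA,tf,c,w))-t)**2).sum()
    r=minimize(f,[0,0],method="Nelder-Mead",options=dict(initial_simplex=[[0,0],[.004,0],[0,.004]],xatol=1e-5,fatol=1e-4));return r.x,r.fun
if __name__=="__main__":
    for thr in((70,110),(75,100),(60,130)):
        print(off("scene","pics/scene4.png",(247,195,275,226),[.5413,-.0538,.1228],-.5536,.008,thr,[(247,195,252,202)]))
E
python3 fit3.py
```

```text
(array([ 0.00043002, -0.00189547]), np.float64(4.077988123905965))
(array([ 0.00043432, -0.00187782]), np.float64(4.817830636896532))
(array([ 0.00060976, -0.00216961]), np.float64(3.022292862226867))
```

```bash
cat > ov.py <<'E'
from fit2 import *
yaw=-.55
rows=[]
for c in CAL:
    w=W[c]["cap"];cells=[]
    for lat in(.4868,.4885,.4902):
        al=.1025
        x=lat*np.cos(yaw)-al*np.sin(yaw);y=lat*np.sin(yaw)+al*np.cos(yaw)
        # bias shift for scene
        tf=T(x,y,0,yaw)
        if c=="scene": tf=T(x-.0008,y-.0023,0,yaw)
        else: tf=T(x+.0014,y+.0024,0,yaw)
        b=cv2.resize(im[c][w[1]:w[3],w[0]:w[2]].astype(np.uint8),None,fx=S,fy=S,interpolation=cv2.INTER_CUBIC)
        for P,col in((dome(.006)[0],(255,0,255)),(JAWS[0],(0,200,0)),(JAWS[1],(200,200,0)),(cyl(.0239,.024,.015,cz=.142),(255,0,0))):
            cs,_=cv2.findContours(hullmask([P],tf,c,w),0,1);cv2.drawContours(b,cs,-1,col,1)
        cells.append(cv2.resize(b,(265,int(265*b.shape[0]/b.shape[1])),interpolation=cv2.INTER_AREA))
    rows.append(np.hstack(cells))
cv2.imwrite("pics/ov3.png",np.vstack(rows))
E
python3 ov.py
```

```text
(no output)
```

View pics/ov3.png

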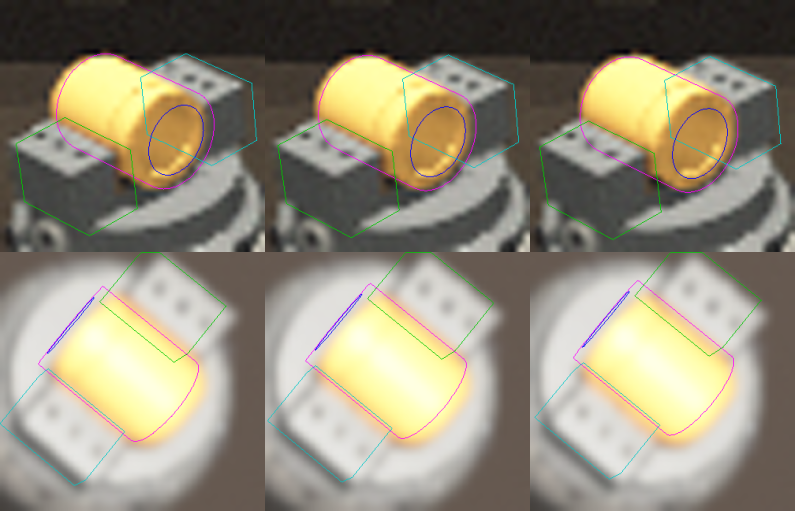

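Run:
```python
import cv2,numpy as np
a=cv2.imread("pics/scene0.png")[164:214,180:230]
b=cv2.resize(a,None,fx=12,fy=12,interpolation=cv2.INTER_LANCZOS4)
for k in range(0,50,5):
    cv2.putText(b,str(180+k),(k*12,8),0,.3,(0,255,255),1);cv2.putText(b,str(164+k),(0,k*12+8),0,.3,(0,255,255),1)
    cv2.line(b,(k*12+6,0),(k*12+6,600),(0,90,90),1);cv2.line(b,(0,k*12+6),(600,k*12+6),(0,90,90),1)
cv2.imwrite("pics/zs.png",b)
```

```text
(no output)
```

View pics/zs.png

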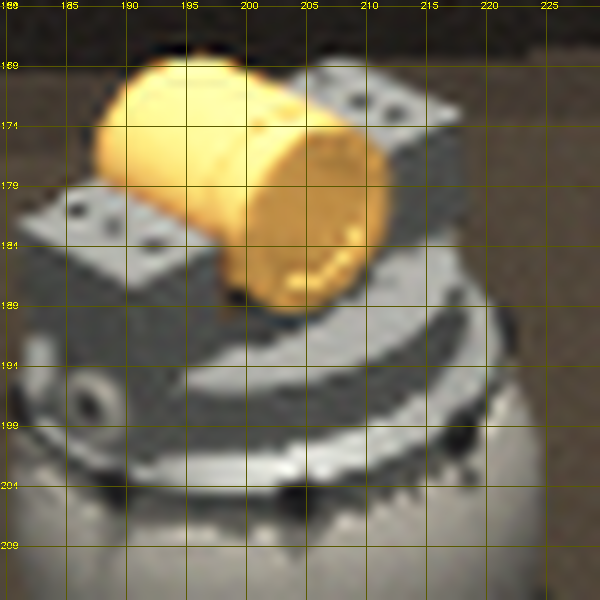

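Run:
```python
from h import *
from scipy.optimize import least_squares
D=[((18,222),(.047,-.02)),((133,288),(.047,.02)),((222,243),(.021,.02)),((463,113),(-.047,.02)),((345,60),(-.047,-.02))]
uv=np.array([[180+(d[0][0]-5.5)/12,164+(d[0][1]-5.5)/12] for d in D]);L=np.array([[*d[1],.146] for d in D])
def res(p): return (proj(T(p[0],p[1],p[3] if len(p)>3 else 0,p[2])(L),"scene")-uv).ravel()
for p0 in([.469,-.172,-.55],[.469,-.172,-.55,0]):
    r=least_squares(res,p0);p=r.x;print(np.round(p,4),np.round(r.fun,2))
    print("lat,al",p[0]*np.cos(p[2])+p[1]*np.sin(p[2]),-p[0]*np.sin(p[2])+p[1]*np.cos(p[2]))
p=least_squares(res,[.469,-.172,-.55]).x
tf=T(p[0],p[1],0,p[2])
b=cv2.imread("pics/zs.png")
for P in(cyl(.0239,.024,.021,cz=.142),cyl(.0239,.024,.015,cz=.142),JAWS[0],JAWS[1]):
    q=(proj(tf(P),"scene")-[180,164])*12+5.5
    cv2.polylines(b,[cv2.convexHull(q.astype(np.float32)).astype(np.int32)],True,(255,0,255),1)
cv2.imwrite("pics/zs2.png",b)
```

```text
[ 0.4692 -0.1725 -0.582 ] [-0.48  0.16 -0.14  0.13  0.43 -0.29  0.21  0.2  -0.02 -0.27]
lat,al 0.48672201219528116 0.1138461951963177
[ 0.4547 -0.1777 -0.5889 -0.0091] [-0.19  0.06 -0.1  -0.02  0.38 -0.34 -0.05  0.37 -0.04 -0.06]
lat,al 0.4767563051840921 0.10478067841487565
```

View pics/zs2.png

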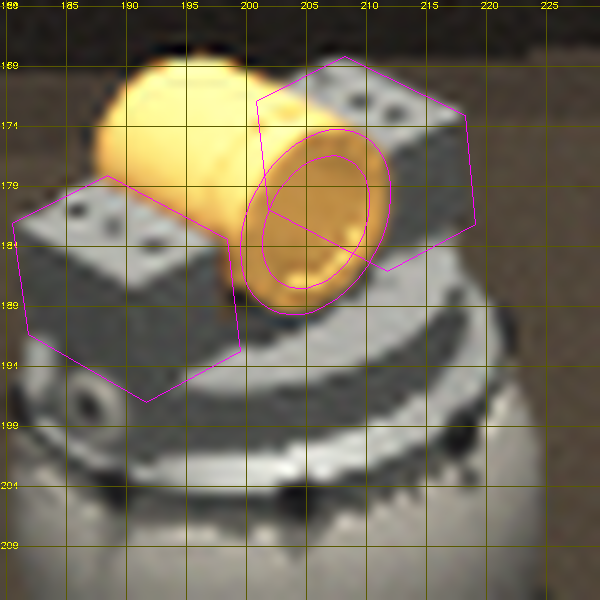

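jog_arm --pt "0 0 -0.028 0 0 19.3 10" --pt "0 0 0 0 0 0 10" --pt "0 0 0 -5.7 -12.7 0 10" --pt "0 0 0 -5.7 -12.7 0 10" --pt "0 0 0 0 0 0 10" --pt "0 0 0 0 0 0 10"

```text
time: 7.58
tool_pos: [0.5294, -0.08, 0.2187]
ee_rot: [-3.141, 0.0, -0.584]
wrist_force: [-0.4, 0.4, -2.6]
width: 0.0219
```

```bash
python3 log.py
python3 - <<'E'
from h import *
for c in CAL: cv2.imwrite(f"pics/{c}5.png",cv2.cvtColor(snapshot(c),cv2.COLOR_RGB2BGR))
a=cv2.imread("pics/scene5.png")[140:250,170:310];b=cv2.imread("pics/top5.png")[190:260,270:370]
cv2.imwrite("pics/z5.png",cv2.resize(a,(770,605),interpolation=cv2.INTER_CUBIC)[:600]);cv2.imwrite("pics/z5t.png",cv2.resize(b,(800,560),interpolation=cv2.INTER_CUBIC))
E
```

```text
t 7.58 q [-0.256  0.087  1.538  0.     1.517  0.328] p [ 0.5294 -0.08    0.2187] r [-3.1414e+00  5.0000e-04 -5.8370e-01] F [-0.4  0.4 -2.6] T [-0.02 -0.08  0.03] w 0.0219
```

View pics/z5.png

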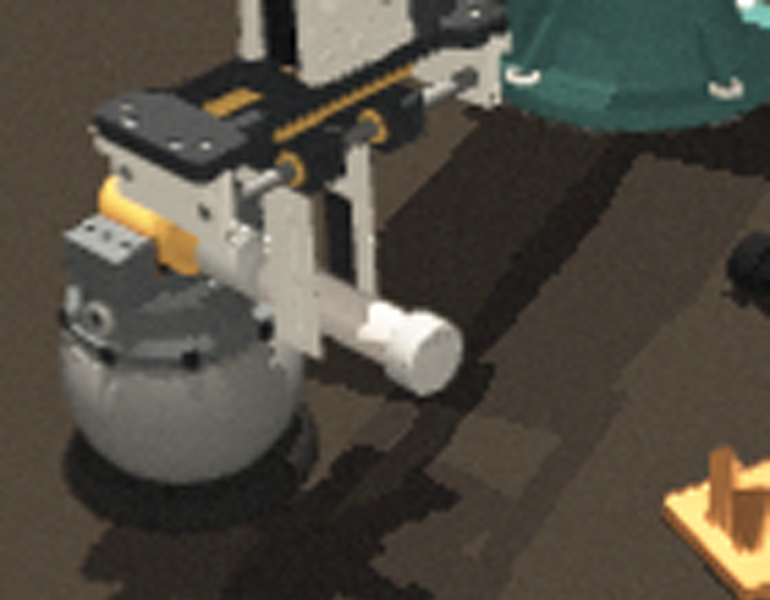

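View pics/z5t.png

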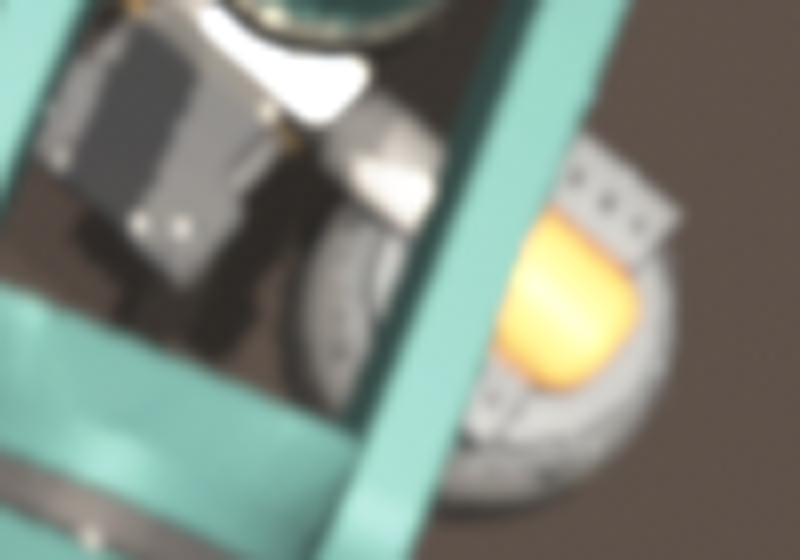

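Run:
```python
from fit3 import *
for thr in((70,110),(75,100),(60,130)):
    print(off("scene","pics/scene5.png",(233,190,260,215),[.5294,-.08,.1406],-.5837,.009,thr,[(233,190,235,195)]))
```

```text
(array([-0.00020868, -0.00369858]), np.float64(11.472130412615515))
(array([-0.00015009, -0.00368775]), np.float64(12.676260487789854))
(array([-0.00028959, -0.00378381]), np.float64(10.005951235634111))
```

jog_arm --pt "0 0 0 0.8 -0.5 1.3 10" --pt "0 0 0 0 0 0 10" --pt "0 0 0 -2.2 -3.3 0 10" --pt "0 0 0 -2.2 -3.3 0 10" --pt "0 0 0 0 0 0 10" --pt "0 0 0 0 0 0 10"

```text
time: 8.43
tool_pos: [0.526, -0.0869, 0.2203]
ee_rot: [-3.142, -0.0, -0.583]
wrist_force: [0.6, 0.6, -4.1]
width: 0.0217
```

```bash
python3 log.py
```

```text
t 8.43 q [-0.27   0.081  1.542  0.     1.519  0.313] p [ 0.526  -0.0869  0.2203] r [-3.1415e+00 -2.0000e-04 -5.8330e-01] F [ 0.6  0.6 -4.1] T [-0.01 -0.    0.  ] w 0.0217
```

jog_arm --pt "0 0 0 -0.8 -1.2 0 10" --pt "0 0 0 -0.8 -1.2 0 10" --pt "0 0 0 -0.8 -1.2 0 10" --pt "0 0 0 0 0 0 10"

```text
time: 8.93
tool_pos: [0.5236, -0.0905, 0.2203]
ee_rot: [3.142, -0.0, -0.583]
wrist_force: [-0.5, -0.8, -2.3]
width: 0.0215
```

```bash
python3 log.py
```

```text
t 8.93 q [-0.278  0.077  1.546 -0.     1.519  0.305] p [ 0.5236 -0.0905  0.2203] r [ 3.1416e+00 -1.0000e-04 -5.8320e-01] F [-0.5 -0.8 -2.3] T [-0.04  0.03 -0.  ] w 0.0215
```

jog_arm --pt "0 0 0 -0.8 -1.2 0 10" --pt "0 0 0 -0.8 -1.2 0 10" --pt "0 0 0 0 0 0 10"

```text
time: 9.3
tool_pos: [0.5219, -0.0923, 0.2202]
ee_rot: [-3.141, 0.001, -0.583]
wrist_force: [-1.5, 2.6, -3.1]
width: 0.0218
```

```bash
python3 log.py
```

```text
t 9.3 q [-2.830e-01  7.400e-02  1.549e+00  1.000e-03  1.519e+00  3.000e-01] p [ 0.5219 -0.0923  0.2202] r [-3.1408e+00  1.0000e-03 -5.8290e-01] F [-1.5  2.6 -3.1] T [ 0.49  0.05 -0.11] w 0.0218
```

jog_arm --pt "0 0 0 -0.8 -1.2 0 10" --pt "0 0 0 -0.8 -1.2 0 10" --pt "0 0 0 0 0 0 10"

```text
time: 9.68
tool_pos: [0.5197, -0.095, 0.2199]
ee_rot: [3.141, 0.002, -0.583]
wrist_force: [-3.6, 3.4, -3.6]
width: 0.0216
```

```bash
python3 log.py
```

```text
t 9.68 q [-0.288  0.072  1.552 -0.     1.52   0.295] p [ 0.5197 -0.095   0.2199] r [ 3.1409e+00  2.1000e-03 -5.8330e-01] F [-3.6  3.4 -3.6] T [ 0.64  0.41 -0.25] w 0.0216
```

jog_arm --pt "0 0 0 -0.8 0.5 0 10" --pt "0 0 0 -0.8 -1.2 0 10" --pt "0 0 0 -0.8 -1.2 0 10" --pt "0 0 0 0 0 0 10"

```text
time: 10.18
tool_pos: [0.5179, -0.0972, 0.2202]
ee_rot: [3.141, 0.0, -0.583]
wrist_force: [-2.8, 3.6, -3.0]
width: 0.0216
```

```bash
cat >> log.py <<'E'
import math
y=-.583;F=o["wrist_force"];p=o["tool_pos"];X=[math.cos(y),math.sin(y)];D=[-math.sin(y),math.cos(y)]
print("lat",round(p[0]*X[0]+p[1]*X[1],4),"al",round(p[0]*D[0]+p[1]*D[1],4),"Flat",round(F[0]*X[0]+F[1]*X[1],1),"Fal",round(F[0]*D[0]+F[1]*D[1],1))
E
python3 log.py
```

```text
t 10.18 q [-0.293  0.067  1.556 -0.     1.518  0.29 ] p [ 0.5179 -0.0972  0.2202] r [ 3.1413e+00  3.0000e-04 -5.8320e-01] F [-2.8  3.6 -3. ] T [ 0.62  0.34 -0.18] w 0.0216
lat 0.4858 al 0.204 Flat -4.3 Fal 1.5
```

jog_arm --pt "0 0 0 -0.6 0.4 0 10" --pt "0 0 0 -1.1 -1.7 0 10" --pt "0 0 0 -1.1 -1.7 0 10" --pt "0 0 0 0 0 0 10"

```text
time: 10.68
tool_pos: [0.5152, -0.1005, 0.2204]
ee_rot: [3.141, -0.001, -0.583]
wrist_force: [-2.1, 1.1, -4.2]
width: 0.0215
```

```bash
python3 log.py
```

```text
t 10.68 q [-3.000e-01  6.200e-02  1.561e+00 -1.000e-03  1.518e+00  2.830e-01] p [ 0.5152 -0.1005  0.2204] r [ 3.1411e+00 -6.0000e-04 -5.8330e-01] F [-2.1  1.1 -4.2] T [ 0.33  0.18 -0.13] w 0.0215
lat 0.4854 al 0.1998 Flat -2.3 Fal -0.3
```

jog_arm --pt "0 0 0 -0.4 0.3 0 10" --pt "0 0 0 -1.1 -1.7 0 10" --pt "0 0 0 -1.1 -1.7 0 10" --pt "0 0 0 -1.1 -1.7 0 10" --pt "0 0 0 0 0 0 10"

```text
time: 11.3
tool_pos: [0.5115, -0.1053, 0.2205]
ee_rot: [3.141, -0.001, -0.583]
wrist_force: [-1.0, 1.2, -4.1]
width: 0.0219
```

```bash
python3 log.py
```

```text
t 11.3 q [-3.110e-01  5.600e-02  1.567e+00 -1.000e-03  1.517e+00  2.720e-01] p [ 0.5115 -0.1053  0.2205] r [ 3.1411e+00 -7.0000e-04 -5.8330e-01] F [-1.   1.2 -4.1] T [ 0.01  0.01 -0.03] w 0.0219
lat 0.485 al 0.1937 Flat -1.5 Fal 0.4
```

jog_arm --pt "0 0 0 -1.3 -1.6 0 10" --pt "0 0 0 -1.1 -1.7 0 10" --pt "0 0 0 -1.1 -1.7 0 10" --pt "0 0 0 0 0 0 10"

```text
time: 11.8
tool_pos: [0.508, -0.1101, 0.2204]
ee_rot: [3.141, -0.0, -0.583]
wrist_force: [-0.3, -0.1, -3.3]
width: 0.0219
```

```bash
python3 log.py
```

```text
t 11.8 q [-0.322  0.051  1.573 -0.     1.517  0.261] p [ 0.508  -0.1101  0.2204] r [ 3.1415e+00 -5.0000e-04 -5.8330e-01] F [-0.3 -0.1 -3.3] T [-0.02 -0.02  0.03] w 0.0219
lat 0.4848 al 0.1878 Flat -0.2 Fal -0.3
```

jog_arm --pt "0 0 0 -1.1 -1.6 0 10" --pt "0 0 0 -0.8 -1.2 0 10" --pt "0 0 0 0 0 0 10"

```text
time: 12.18
tool_pos: [0.5061, -0.1128, 0.2203]
ee_rot: [-3.142, -0.0, -0.583]
wrist_force: [-0.1, -0.7, -3.2]
width: 0.0217
```

```bash
python3 log.py
```

```text
t 12.18 q [-0.329  0.048  1.576 -0.     1.517  0.255] p [ 0.5061 -0.1128  0.2203] r [-3.1416e+00 -2.0000e-04 -5.8310e-01] F [-0.1 -0.7 -3.2] T [ 0.02 -0.1   0.07] w 0.0217
lat 0.4846 al 0.1845 Flat 0.3 Fal -0.6
```

jog_arm --pt "0 0 0 -0.6 -0.8 0 10" --pt "0 0 0 -0.6 -0.8 0 10" --pt "0 0 0 0 0 0 10"

```text
time: 12.55
tool_pos: [0.5049, -0.1143, 0.2203]
ee_rot: [3.142, -0.0, -0.583]
wrist_force: [0.2, -0.2, -3.4]
width: 0.0218
```

```bash
python3 log.py
```

```text
t 12.55 q [-0.332  0.047  1.578 -0.     1.517  0.251] p [ 0.5049 -0.1143  0.2203] r [ 3.1416e+00 -1.0000e-04 -5.8310e-01] F [ 0.2 -0.2 -3.4] T [ 0.04 -0.04  0.04] w 0.0218
lat 0.4844 al 0.1825 Flat 0.3 Fal -0.0
```

jog_arm --pt "0 0 0 -0.6 -0.8 0 10" --pt "0 0 0 -0.6 -0.8 0 10" --pt "0 0 0 0 0 0 10"

```text
time: 12.92
tool_pos: [0.5037, -0.116, 0.2203]
ee_rot: [3.142, -0.0, -0.583]
wrist_force: [-0.5, -0.2, -3.4]
width: 0.022
```

```bash
python3 log.py
```

```text
t 12.93 q [-0.336  0.045  1.58  -0.     1.517  0.247] p [ 0.5037 -0.116   0.2203] r [ 3.1416e+00 -1.0000e-04 -5.8310e-01] F [-0.5 -0.2 -3.4] T [-0.07 -0.09 -0.01] w 0.022
lat 0.4843 al 0.1805 Flat -0.4 Fal -0.4
```

jog_arm --pt "0 0 0 -0.6 -0.8 0 10" --pt "0 0 0 -0.6 -0.8 0 10" --pt "0 0 0 0 0 0 10"

```text
time: 13.3
tool_pos: [0.5025, -0.1176, 0.2203]
ee_rot: [3.142, 0.0, -0.583]
wrist_force: [0.1, -0.3, -3.7]
width: 0.0221
```

```bash
python3 log.py
```

```text
t 13.3 q [-0.34   0.043  1.582 -0.     1.517  0.243] p [ 0.5025 -0.1176  0.2203] r [ 3.1416  0.     -0.5831] F [ 0.1 -0.3 -3.7] T [ 0.02 -0.07 -0.02] w 0.0221
lat 0.4842 al 0.1785 Flat 0.3 Fal -0.2
```

jog_arm --pt "0 0 0 -0.6 -0.8 0 10" --pt "0 0 0 -0.6 -0.8 0 10" --pt "0 0 0 0 0 0 10"

```text
time: 13.68
tool_pos: [0.502, -0.1179, 0.2205]
ee_rot: [-3.138, -0.0, -0.582]
wrist_force: [2.8, 4.3, -3.2]
width: 0.0214
```

```bash
python3 log.py
```

```text
t 13.68 q [-0.342  0.041  1.583  0.003  1.516  0.24 ] p [ 0.502  -0.1179  0.2205] r [-3.138e+00 -4.000e-04 -5.821e-01] F [ 2.8  4.3 -3.2] T [ 0.72 -0.56  0.05] w 0.0214
lat 0.484 al 0.1779 Flat -0.0 Fal 5.1
```

jog_arm --pt "0 0 0 0 0 0 10" --pt "0 0 0 0 0 0 10" --pt "0 0 0 1.1 1.7 0 10" --pt "0 0 0 3.3 5 0 10" --pt "0 0 0 5.5 8.4 0 10" --pt "0 0 0 5.5 8.4 0 10" --pt "0 0 0 5.5 8.4 0 10" --pt "0 0 0 11 16.7 0 10" --pt "0 0 0 11 16.7 0 10" --pt "0 0 0 0 0 0 10"

```text
time: 14.92
tool_pos: [0.545, -0.0522, 0.2202]
ee_rot: [-3.141, 0.0, -0.58]
wrist_force: [0.9, 0.0, -4.0]
width: 0.0218
```

```bash
python3 log.py
python3 - <<'E'
import numpy as np,json
from scipy.optimize import least_squares
D=np.array([json.loads(l) for l in open("log.txt")]);D=np.vstack([[0,-1.31412888e+00,8.79398563e-02,1.37223747e+00,0,1.68360114,-.1031,.19353,-.514465,.30152,3.1414,.002,-1.211],D])
q=D[:,1:7];p=D[:,7:10]
r=p[:,0]*np.cos(q[:,0])+p[:,1]*np.sin(q[:,0]);l=-p[:,0]*np.sin(q[:,0])+p[:,1]*np.cos(q[:,0]);print("lat off",np.round(l,4))
def f(v):
    a,h,L1,L2,e=v;t=q[:,1]+q[:,2]
    return np.r_[a+L1*np.sin(q[:,1])+L2*np.sin(t)+e*np.cos(t)-r,h+L1*np.cos(q[:,1])+L2*np.cos(t)-e*np.sin(t)-p[:,2]]
for x0 in([0,.0,.4,.4,0],[0,.1,.35,.35,.1]):
    s=least_squares(f,x0);print(np.round(s.x,4),np.abs(s.fun).max())
E
```

```text
t 14.93 q [-0.199  0.112  1.508  0.     1.522  0.381] p [ 0.545  -0.0522  0.2202] r [-3.1415e+00  1.0000e-04 -5.8030e-01] F [ 0.9  0.  -4. ] T [-0.05 -0.06  0.02] w 0.0218
lat 0.4837 al 0.2565 Flat 0.7 Fal 0.5
lat off [0.0566 0.0565 0.0566 0.0567 0.0566 0.0567 0.0566 0.0566 0.0569 0.0566
 0.0566 0.0564 0.0564 0.0565 0.0566 0.0566 0.0566 0.0566 0.0575 0.0566]
[ 4.000e-04 -9.970e-02  4.452e-01  4.996e-01  9.810e-02] 0.000585850765646434
[ 4.000e-04 -9.970e-02  4.452e-01  4.996e-01  9.810e-02] 0.000585850920448272
```

```bash
cat > kin.py <<'E'
import numpy as np
from scipy.spatial.transform import Rotation as R
from scipy.optimize import least_squares
E=lambda a,t:R.from_euler(a,t)
L1,L2,e=.4452,.4996,.0981
def fk(q,d,mode=0,lo=.0566):
    # mode0: e at elbow ; lateral offset in shoulder
    h=d-.0997
    p=np.array([0,lo,h])+E("y",q[1]).apply([0,0,L1])+E("y",q[1]+q[2]).apply([e,0,L2])
    Rr=E("y",q[1]+q[2])*E("z",q[3])*E("y",q[4])*E("z",q[5]+np.pi)
    if mode==1: # lateral offset after q4
        p=np.array([0,0,h])+E("y",q[1]).apply([0,0,L1])+(E("y",q[1]+q[2])*E("z",q[3])).apply([e*0,lo,0])+E("y",q[1]+q[2]).apply([e,0,L2])
    p=p+Rr.apply([0,0,d])
    return E("z",q[0]).apply(p),E("z",q[0])*Rr
def ik(P,Rt,d,q0,mode=0):
    def f(q):
        p,r=fk(q,d,mode);return np.r_[(p-P)*10,(r.inv()*Rt).as_rotvec()]
    s=least_squares(f,q0);return s.x,np.abs(s.fun).max()
if __name__=="__main__":
    yaw=-.583+np.pi
    al,lat=.208,.4845;y=-.583
    P0=np.array([lat*np.cos(y)-al*np.sin(y),lat*np.sin(y)+al*np.cos(y),.142])
    for mode in(0,1):
     for d in(.2,.3,.4):
      q=np.array([-.3,.07,1.55,0,1.52,-2.86])
      for phi in(0,-.3,-.6,-.9,-1.05,-1.2,-1.4,-1.57):
        Rt=E("z",yaw)*E("x",np.pi)*E("y",phi)
        P=P0-Rt.apply([0,0,.078])
        q,er=ik(P,Rt,d,q,mode);print(mode,d,phi,np.round(q,2),round(er,4),"wristz",round((P-Rt.apply([0,0,d]))[2],2))
E
python3 kin.py
```

```text
0 0.2 0 [-0.29  0.07  1.56  0.    1.52 -2.84] 0.0 wristz 0.42
0 0.2 -0.3 [-0.23 -0.09  1.74 -0.11  1.21 -2.77] 0.0 wristz 0.41
0 0.2 -0.6 [-0.16 -0.22  1.93 -0.3   0.9  -2.6 ] 0.0 wristz 0.37
0 0.2 -0.9 [-0.09 -0.3   2.1  -0.7   0.62 -2.22] 0.0 wristz 0.31
0 0.2 -1.05 [-0.05 -0.3   2.18 -1.06  0.53 -1.86] 0.0 wristz 0.28
0 0.2 -1.2 [-0.02 -0.27  2.25 -1.52  0.52 -1.4 ] 0.0 wristz 0.24
0 0.2 -1.4 [ 0.   -0.18  2.31 -2.06  0.67 -0.86] 0.0 wristz 0.19
0 0.2 -1.57 [ 0.01 -0.05  2.34 -2.34  0.9  -0.57] 0.0 wristz 0.14
0 0.3 0 [-0.29  0.07  1.56  0.    1.52 -2.84] 0.0 wristz 0.52
0 0.3 -0.3 [-0.21 -0.15  1.8  -0.12  1.21 -2.74] 0.0 wristz 0.5
0 0.3 -0.6 [-0.09 -0.33  2.04 -0.34  0.91 -2.52] 0.0 wristz 0.45
0 0.3 -0.9 [ 0.05 -0.41  2.26 -0.83  0.68 -2.01] 0.0 wristz 0.38
0 0.3 -1.05 [ 0.12 -0.39  2.35 -1.22  0.64 -1.6 ] 0.0 wristz 0.33
0 0.3 -1.2 [ 0.19 -0.3   2.43 -1.64  0.71 -1.15] 0.0 wristz 0.28
0 0.3 -1.4 [ 0.25 -0.07  2.48 -2.05  0.97 -0.64] 0.0 wristz 0.21
0 0.3 -1.57 [ 0.27  0.22  2.47 -2.24  1.28 -0.35] 0.0 wristz 0.14
0 0.4 0 [-0.29  0.07  1.56  0.    1.52 -2.84] 0.0 wristz 0.62
0
[... 1309 characters left out ...]
0.39 -0.35  2.33 -1.41  0.89 -1.33] 0.0 wristz 0.28
1 0.3 -1.4 [ 0.53 -0.12  2.38 -1.73  1.11 -0.88] 0.0 wristz 0.21
1 0.3 -1.57 [ 0.59  0.17  2.37 -1.9   1.35 -0.57] 0.0 wristz 0.14
1 0.4 0 [-0.29  0.07  1.56  0.    1.52 -2.84] 0.0 wristz 0.62
1 0.4 -0.3 [-0.18 -0.21  1.85 -0.12  1.23 -2.71] 0.0 wristz 0.6
1 0.4 -0.6 [ 0.01 -0.45  2.11 -0.39  1.   -2.42] 0.0 wristz 0.54
1 0.4 -0.9 [ 0.35 -0.53  2.32 -0.89  0.94 -1.81] 0.0 wristz 0.44
1 0.4 -1.05 [ 0.56 -0.45  2.39 -1.17  1.03 -1.42] 0.0 wristz 0.38
1 0.4 -1.2 [ 0.75 -0.23  2.43 -1.39  1.17 -1.02] 0.0 wristz 0.32
1 0.4 -1.4 [ 0.92  0.22  2.41 -1.55  1.39 -0.52] 0.0 wristz 0.22
1 0.4 -1.57 [ 0.96  0.62  2.32 -1.59  1.57 -0.2 ] 0.0 wristz 0.14
```

```bash
cat > plan.py <<'E'
from kin import *
y0=-.583
def W(lat,al,z): return np.array([lat*np.cos(y0)-al*np.sin(y0),lat*np.sin(y0)+al*np.cos(y0),z])
def pose(G,yaw,phi):
    Rt=E("z",yaw)*E("x",np.pi)*E("y",phi);return G-Rt.apply([0,0,.078]),Rt
def rows(way,P,Rt,dec=3):
    out=[]
    for G,yaw,phi in way:
        P2,R2=pose(G,yaw,phi);rv=np.round((R2*Rt.inv()).as_rotvec(),dec);sh=np.round((P2-P)*1e3,1)
        out.append([*rv.tolist(),*sh.tolist(),10]);P=P+sh/1e3;Rt=E("x",0)*R.from_rotvec(rv)*Rt
    return out,P,Rt
E
cat > p1.py <<'E'
from plan import *
P=np.array([.545,-.0522,.2202]);Rt=E("xyz",[np.pi,0,-.5803])
G0=W(.4837,.2565,.1422);G1=W(.4845,.2565,.185)
way=[];n=17
for k in range(1,n+1):
    s=k/n;way.append((G0+(G1-G0)*min(1,s*2),-.580+2.83*s,0))
m=8
for k in range(1,m+1): way.append((G1,2.25+.3086*k/m,-.75*k/m))
o,P2,R2=rows(way,P,Rt)
import json
for i in range(0,len(o),12): print(json.dumps(o[i:i+12]).replace("-0.0,","0,"))
print(P2,R2.as_euler("xyz"))
for d in(.2,.3,.4):
    q=np.array([-.2,.11,1.5,0,1.52,.38]);qs=[]
    for w in way:
        q,er=ik(*pose(*w),d,q);qs.append(q)
    qs=np.array(qs);print(d,qs.min(0).round(2),qs.max(0).round(2),np.abs(np.diff(qs,axis=0)).max(0).round(2)*8,er,qs[-1].round(2))
E
python3 p1.py
```

```text
[[0.0, 0, 0.167, 0.1, 0, 5.0, 10], [0.0, 0, 0.166, 0.1, -0.1, 5.1, 10], [0, 0.0, 0.167, 0.0, 0, 5.0, 10], [0, 0.0, 0.166, 0.1, -0.1, 5.0, 10], [0, 0.0, 0.167, 0.1, 0, 5.1, 10], [0, 0.0, 0.166, 0.1, -0.1, 5.0, 10], [0, 0.0, 0.167, 0.1, 0, 5.0, 10], [0, 0, 0.166, 0.0, -0.1, 5.1, 10], [0.0, 0, 0.167, 0.1, 0, 2.5, 10], [0.0, 0.0, 0.166, 0, 0, 0.0, 10], [0, 0, 0.166, 0, 0, 0.0, 10], [0, 0, 0.167, 0, 0, 0.0, 10]]
[[0.0, 0.0, 0.166, 0, 0, 0.0, 10], [0.0, 0, 0.167, 0, 0, 0.0, 10], [0, 0, 0.166, 0, 0, 0.0, 10], [0.0, 0, 0.167, 0, 0, 0.0, 10], [0, 0, 0.166, 0, 0, 0.0, 10], [-0.072, -0.06, 0.039, -4.8, 5.5, -0.3, 10], [-0.069, -0.063, 0.038, -5.2, 5.1, -1.1, 10], [-0.067, -0.066, 0.039, -5.5, 4.6, -1.7, 10], [-0.065, -0.068, 0.039, -5.7, 4.0, -2.3, 10], [-0.061, -0.071, 0.038, -5.8, 3.5, -3.0, 10], [-0.059, -0.073, 0.039, -5.9, 2.8, -3.6, 10], [-0.056, -0.075, 0.038, -5.8, 2.2, -4.2, 10]]
[[-0.053, -0.077, 0.039, -5.7, 1.6, -4.7, 10]]
[ 0.5013 -0.0233  0.2421] [3.14139726 0.74976602 2.55880979]
0.2 [-0.2  -0.23  1.44 -0.5   0.87 -2.46] [-0.01  0.11  1.9   0.    1.61  0.21] [0.24 0.32 0.48 0.56 0.8  1.36] 1.1123990617534218e-10 [-0.01 -0.23  1.9  -0.5   0.87 -2.37]
0.3 [-0.2  -0.33  1.44 -0.58  0.91 -2.45] [0.1  0.11 2.03 0.   1.61 0.21] [0.32 0.48 0.64 0.8  0.72 1.36] 7.844247473798305e-10 [ 0.1  -0.33  2.03 -0.58  0.91 -2.23]
0.4 [-0.2  -0.42  1.44 -0.65  0.97 -2.45] [0.25 0.11 2.14 0.   1.61 0.21] [0.48 0.56 0.8  0.96 0.64 1.36] 2.220446049250313e-15 [ 0.25 -0.42  2.14 -0.65  0.97 -2.06]
```

Turn the gauge, now well clear of the vise, stopping first before the tilt.

jog_arm --pt "0 0 0.167 0 0 5 10" --pt "0 0 0.166 0.2 -0.1 5 10" --pt "0 0 0.167 0 0 5 10" --pt "0 0 0.166 0.2 -0.1 5 10" --pt "0 0 0.167 0 0 5 10" --pt "0 0 0.166 0.2 -0.2 5 10" --pt "0 0 0.167 0 0 5 10" --pt "0 0 0.166 0.1 0 5 10" --pt "0 0 0.167 0 0 2.5 10" --pt "0 0 0.166 0 0 0 10" --pt "0 0 0.166 0 0 0 10" --pt "0 0 0.167 0 0 0 10"

```text
time: 16.42
tool_pos: [0.5447, -0.0545, 0.2627]
ee_rot: [-3.141, 0.001, 1.42]
wrist_force: [0.0, -0.2, -2.6]
width: 0.0219
```

jog_arm --pt "0 0 0.166 0 0 0 10" --pt "0 0 0.167 0 0 0 10" --pt "0 0 0.166 0 0 0 10" --pt "0 0 0.167 0 0 0 10" --pt "0 0 0.166 0 0 0 10" --pt "-0.072 -0.06 0.039 -4.8 5.5 -0.3 10" --pt "-0.069 -0.063 0.038 -5.2 5.1 -1.1 10" --pt "-0.067 -0.066 0.039 -5.5 4.6 -1.7 10"

```text
time: 17.42
tool_pos: [0.5291, -0.0391, 0.2597]
ee_rot: [3.141, 0.284, 2.364]
wrist_force: [-0.3, -0.2, -3.5]
width: 0.0216
```

```bash
python3 log.py
```

```text
t 17.43 q [-0.096 -0.056  1.621 -0.181  1.357 -2.441] p [ 0.5291 -0.0391  0.2597] r [3.1413 0.2836 2.3639] F [-0.3 -0.2 -3.5] T [ 0.25  0.08 -0.02] w 0.0216
lat 0.4632 al 0.2587 Flat -0.1 Fal -0.3
```

jog_arm --pt "-0.065 -0.068 0.039 -5.7 4 -2.3 10" --pt "-0.061 -0.071 0.038 -5.8 3.5 -3 10" --pt "-0.059 -0.073 0.039 -5.9 2.8 -3.6 10" --pt "-0.056 -0.075 0.038 -5.8 2.2 -4.2 10" --pt "-0.053 -0.077 0.039 -5.7 1.6 -4.7 10" --pt "0 0 0 0 0 0 10" --pt "0 0 0 0 0 0 10"

```text
time: 18.3
tool_pos: [0.5008, -0.025, 0.2426]
ee_rot: [3.138, 0.749, 2.554]
wrist_force: [-0.5, -0.2, -3.3]
width: 0.0221
```

```bash
cat >> log.py <<'E'
from scipy.spatial.transform import Rotation as R
Rt=R.from_euler("xyz",o["ee_rot"]);G=o["tool_pos"]+Rt.apply([0,0,.078]);ty=Rt.apply([0,1,0])
print("G",np.round(G,4),"Glat",round(G[0]*X[0]+G[1]*X[1],4),"Gal",round(G[0]*D[0]+G[1]*D[1],4),"tooly yaw",round(math.atan2(-ty[0],ty[1]),4),"elev",round(ty[2],4))
E
python3 log.py
python3 - <<'E'
from h import *
for c in CAL: cv2.imwrite(f"pics/{c}6.png",cv2.cvtColor(snapshot(c),cv2.COLOR_RGB2BGR))
a=cv2.imread("pics/scene6.png")[120:250,150:330];b=cv2.imread("pics/top6.png")[140:280,200:370]
cv2.imwrite("pics/z6.png",cv2.resize(a,(800,578),interpolation=cv2.INTER_CUBIC)[:600]);cv2.imwrite("pics/z6t.png",cv2.resize(b,(680,560),interpolation=cv2.INTER_CUBIC))
E
```

```text
t 18.3 q [ 0.037 -0.286  1.967 -0.536  0.887 -2.297] p [ 0.5008 -0.025   0.2426] r [3.1382 0.7491 2.5537] F [-0.5 -0.2 -3.3] T [ 0.51  0.51 -0.01] w 0.0221
lat 0.4319 al 0.2548 Flat -0.3 Fal -0.5
G [ 0.5452 -0.0543  0.1855] Glat 0.485 Gal 0.2548 tooly yaw -0.5856 elev 0.0025
```

View pics/z6.png

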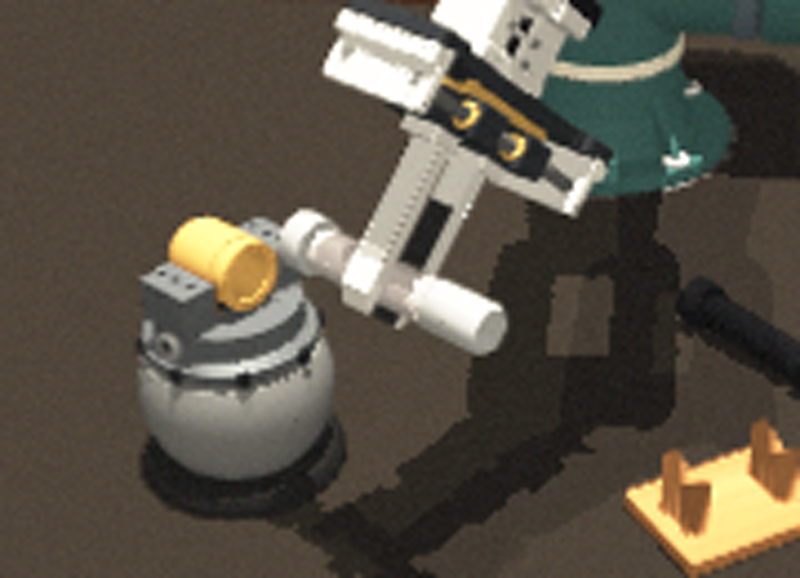

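View pics/z6t.png

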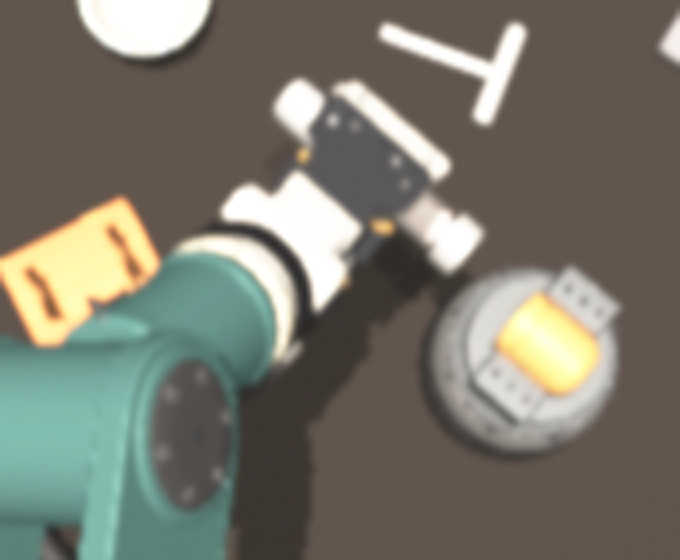

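jog_arm --pt "0 0 0 0 0 -15 10" --pt "0 0 0 0 0 -18 10" --pt "0 0 0 0 0 -10.5 10" --pt "0 0 0 -5.2 -7.2 0 10" --pt "0 0 0 -5 -7.5 0 10" --pt "0 0 0 -5 -7.5 0 10" --pt "0 0 0 0 0 0 10" --pt "0 0 0 0 0 0 10"

```text
time: 19.4
tool_pos: [0.4855, -0.0473, 0.199]
ee_rot: [3.138, 0.751, 2.554]
wrist_force: [-0.1, 0.5, -2.8]
width: 0.0215
```

```bash
python3 log.py
python3 - <<'E'
from h import *
for c in CAL: cv2.imwrite(f"pics/{c}7.png",cv2.cvtColor(snapshot(c),cv2.COLOR_RGB2BGR))
a=cv2.imread("pics/scene7.png")[140:240,170:310];b=cv2.imread("pics/top7.png")[170:270,270:370]
cv2.imwrite("pics/z7.png",cv2.resize(a,(800,571),interpolation=cv2.INTER_CUBIC)[:600]);cv2.imwrite("pics/z7t.png",cv2.resize(b,(600,600),interpolation=cv2.INTER_CUBIC))
E
```

```text
t 19.4 q [-0.026 -0.294  2.065 -0.539  0.777 -2.308] p [ 0.4855 -0.0473  0.199 ] r [3.1379 0.7506 2.5541] F [-0.1  0.5 -2.8] T [0.51 0.5  0.02] w 0.0215
lat 0.4313 al 0.2278 Flat -0.4 Fal 0.4
G [ 0.5299 -0.0765  0.1419] Glat 0.4845 Gal 0.2278 tooly yaw -0.585 elev 0.0027
```

View pics/z7.png

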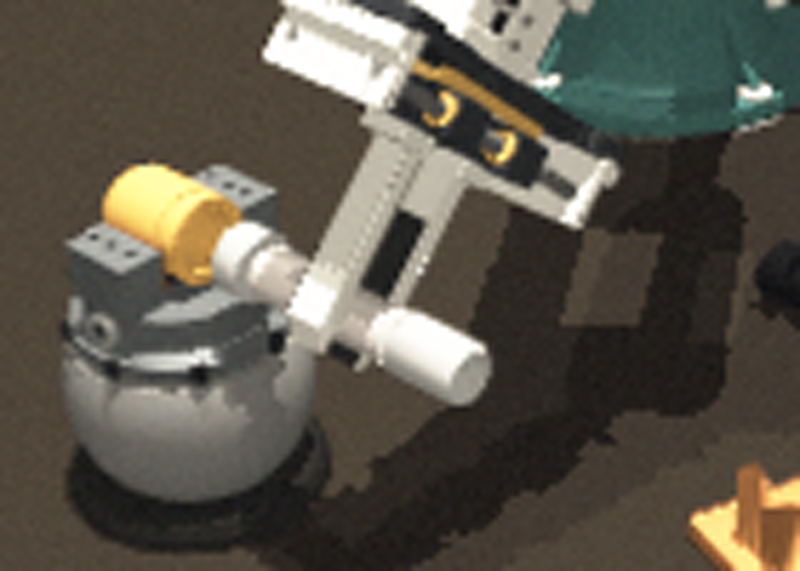

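View pics/z7t.png

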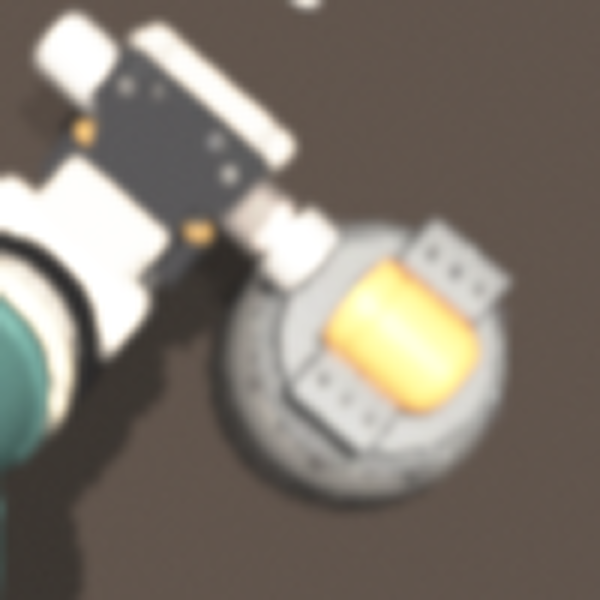

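Run:
```python
from fit3 import *
G=[.5299,-.0765,.1419];yaw=-.585+np.pi
for c,w,thr in(("scene",(234,192,258,213),(75,110)),("scene",(234,192,258,213),(65,125))):
    x,f=off(c,"pics/scene7.png",w,G,yaw,.009,thr);print(x,f)
# overlay both
for c,w in(("scene",(178,158,262,215)),("top",(300,195,360,245))):
    i=cv2.imread(f"pics/{c}7.png");b=cv2.resize(i[w[1]:w[3],w[0]:w[2]],None,fx=S,fy=S,interpolation=cv2.INTER_CUBIC)
    tf=T(*G,yaw)
    for P in GA:
        cs,_=cv2.findContours(hullmask([P+[0,.009,0]],tf,c,w),0,1);cv2.drawContours(b,cs,-1,(255,0,255),1)
    tv=T(.4692,-.1725,0,-.582)
    for P in(cyl(.0239,.024,.021,cz=.142),cyl(.0239,.024,.015,cz=.142),cyl(-.025,.024,.021,cz=.142)):
        cs,_=cv2.findContours(hullmask([P],tv,c,w),0,1);cv2.drawContours(b,cs,-1,(0,255,0),1)
    cv2.imwrite(f"pics/o7{c}.png",b)
```

```text
[0.00043623 0.00253596] 8.321592767607562
[0.00045722 0.00278267] 6.327737067076332
```

View pics/o7scene.png

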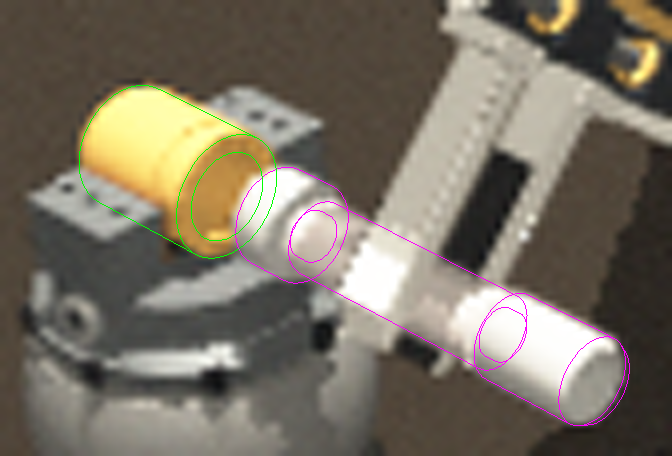

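View pics/o7top.png

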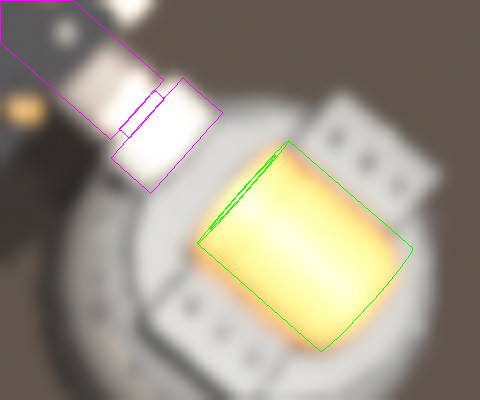

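jog_arm --pt "0 0 0 -2.2 -3.3 0 10" --pt "0 0 0 -2.2 -3.3 0 10" --pt "0 0 0 -1.4 -2 0 10" --pt "0 0 0 0 0 0 10"

```text
time: 20.0
tool_pos: [0.4794, -0.0559, 0.1984]
ee_rot: [3.139, 0.75, 2.555]
wrist_force: [0.0, 1.0, -4.1]
width: 0.0218
```

```bash
python3 log.py
```

```text
t 20.0 q [-0.052 -0.312  2.079 -0.519  0.769 -2.343] p [ 0.4794 -0.0559  0.1984] r [3.1387 0.7497 2.5546] F [ 0.   1.  -4.1] T [0.48 0.54 0.  ] w 0.0218
lat 0.431 al 0.2173 Flat -0.5 Fal 0.9
G [ 0.5238 -0.0852  0.1413] Glat 0.4842 Gal 0.2173 tooly yaw -0.5851 elev 0.0021
```

jog_arm --pt "0 0 0 -0.8 -1.2 0 10" --pt "0 0 0 -0.8 -1.2 0 10" --pt "0 0 0 0 0 0 10"

```text
time: 20.38
tool_pos: [0.4779, -0.0582, 0.1984]
ee_rot: [3.139, 0.75, 2.555]
wrist_force: [0.6, 0.6, -4.0]
width: 0.0219
```

```bash
python3 log.py
```

```text
t 20.38 q [-0.059 -0.317  2.082 -0.513  0.766 -2.354] p [ 0.4779 -0.0582  0.1984] r [3.1389 0.7497 2.555 ] F [ 0.6  0.6 -4. ] T [0.48 0.51 0.02] w 0.0219
lat 0.431 al 0.2145 Flat 0.2 Fal 0.8
G [ 0.5223 -0.0874  0.1413] Glat 0.4841 Gal 0.2146 tooly yaw -0.5848 elev 0.002
```

Slightly trim lateral (+0.7) and height (+0.6), then creep to contact.

jog_arm --pt "0 0 0 0.6 -0.4 0.6 10" --pt "0 0 0 -0.6 -0.8 0 10" --pt "0 0 0 -0.6 -0.8 0 10" --pt "0 0 0 0 0 0 10"

```text
time: 20.88
tool_pos: [0.4773, -0.0602, 0.199]
ee_rot: [3.139, 0.75, 2.555]
wrist_force: [-0.5, 0.5, -3.3]
width: 0.0217
```

```bash
python3 log.py
```

```text
t 20.88 q [-0.066 -0.32   2.083 -0.508  0.765 -2.363] p [ 0.4773 -0.0602  0.199 ] r [3.1389 0.7496 2.555 ] F [-0.5  0.5 -3.3] T [ 0.45  0.45 -0.05] w 0.0217
lat 0.4315 al 0.2125 Flat -0.8 Fal 0.2
G [ 0.5216 -0.0894  0.1419] Glat 0.4847 Gal 0.2125 tooly yaw -0.5848 elev 0.0019
```

jog_arm --pt "0 0 0 -0.6 -0.8 0 10" --pt "0 0 0 -0.6 -0.8 0 10" --pt "0 0 0 0 0 0 10"

```text
time: 21.25
tool_pos: [0.4761, -0.0618, 0.199]
ee_rot: [3.139, 0.75, 2.555]
wrist_force: [-0.0, -0.2, -3.0]
width: 0.0221
```

```bash
python3 log.py
```

```text
t 21.25 q [-0.071 -0.324  2.086 -0.504  0.764 -2.37 ] p [ 0.4761 -0.0618  0.199 ] r [3.1388 0.7497 2.555 ] F [-0.  -0.2 -3. ] T [0.45 0.46 0.01] w 0.0221
lat 0.4315 al 0.2105 Flat 0.1 Fal -0.1
G [ 0.5205 -0.091   0.1419] Glat 0.4846 Gal 0.2106 tooly yaw -0.5848 elev 0.002
```

jog_arm --pt "0 0 0 -0.6 -0.8 0 10" --pt "0 0 0 -0.6 -0.8 0 10" --pt "0 0 0 0 0 0 10"

```text
time: 21.62
tool_pos: [0.4749, -0.0634, 0.199]
ee_rot: [3.139, 0.75, 2.555]
wrist_force: [0.6, -0.6, -3.0]
width: 0.0216
```

```bash
python3 log.py
```

```text
t 21.62 q [-0.076 -0.328  2.088 -0.499  0.762 -2.377] p [ 0.4749 -0.0634  0.199 ] r [3.1389 0.7496 2.555 ] F [ 0.6 -0.6 -3. ] T [0.46 0.51 0.02] w 0.0216
lat 0.4313 al 0.2085 Flat 0.9 Fal -0.2
G [ 0.5193 -0.0926  0.1419] Glat 0.4845 Gal 0.2086 tooly yaw -0.5848 elev 0.002
```

jog_arm --pt "0 0 0 -0.6 -0.8 0 10" --pt "0 0 0 -0.6 -0.8 0 10" --pt "0 0 0 0 0 0 10"

```text
time: 22.0
tool_pos: [0.474, -0.0644, 0.1992]
ee_rot: [3.137, 0.75, 2.554]
wrist_force: [1.9, 2.8, -3.6]
width: 0.0216
```

```bash
python3 log.py
```

```text
t 22.0 q [-0.08  -0.331  2.091 -0.494  0.76  -2.384] p [ 0.474  -0.0644  0.1992] r [3.1367 0.7501 2.5544] F [ 1.9  2.8 -3.6] T [0.93 0.34 0.42] w 0.0216
lat 0.4312 al 0.2072 Flat 0.1 Fal 3.4
G [ 0.5185 -0.0936  0.1421] Glat 0.4844 Gal 0.2073 tooly yaw -0.5839 elev 0.0036
```

jog_arm --pt "0 0 0 -0.4 -0.6 0 10" --pt "0 0 0 0 0 0 10" --pt "0 0 0 0 0 0 10"

```text
time: 22.38
tool_pos: [0.4739, -0.0645, 0.1992]
ee_rot: [3.135, 0.75, 2.554]
wrist_force: [2.0, 5.7, -3.7]
width: 0.0214
```

```bash
python3 log.py;  python3 - <<'E'
from h import *
for c in CAL: cv2.imwrite(f"pics/{c}8.png",cv2.cvtColor(snapshot(c),cv2.COLOR_RGB2BGR))
a=cv2.imread("pics/scene8.png")[155:215,175:255];b=cv2.imread("pics/top8.png")[185:255,290:370]
cv2.imwrite("pics/z8.png",np.hstack([cv2.copyMakeBorder(cv2.resize(a,(420,315),interpolation=cv2.INTER_CUBIC),0,17,0,0,0),cv2.resize(b,(379,332),interpolation=cv2.INTER_CUBIC)]))
E
```

```text
t 22.38 q [-0.082 -0.332  2.091 -0.492  0.759 -2.387] p [ 0.4739 -0.0645  0.1992] r [3.1352 0.7502 2.5542] F [ 2.   5.7 -3.7] T [1.3  0.27 0.75] w 0.0214
lat 0.4312 al 0.207 Flat -1.5 Fal 5.8
G [ 0.5184 -0.0936  0.1422] Glat 0.4843 Gal 0.2073 tooly yaw -0.583 elev 0.0047
```

View pics/z8.png

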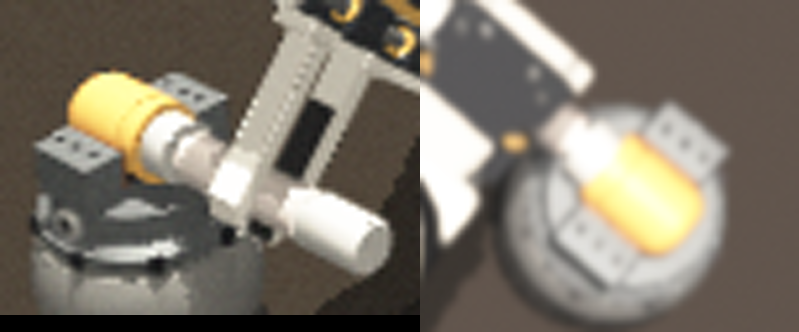

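jog_arm --pt "0 0 0 -0.2 -0.3 0 10" --pt "0 0 0 0 0 0 10" --pt "0 0 0 0 0 0 10" --pt "0 0 0 0 0 0 10" --pt "0 0 0 0 0 0 10" --pt "0 0 0 0 0 0 10" --pt "0 0 0 0 0 0 10" --pt "0 0 0 0 0 0 10"

```text
time: 23.48
tool_pos: [0.4738, -0.0646, 0.1992]
ee_rot: [3.134, 0.75, 2.554]
wrist_force: [3.3, 7.2, -3.8]
width: 0.0216
```

```bash
python3 log.py
python3 - <<'E'
import cv2,numpy as np
a=cv2.imread("pics/scene8.png")[164:204,184:224]
cv2.imwrite("pics/z8b.png",cv2.resize(a,None,fx=14,fy=14,interpolation=cv2.INTER_CUBIC))
E
```

```text
t 23.48 q [-0.082 -0.333  2.092 -0.49   0.758 -2.388] p [ 0.4738 -0.0646  0.1992] r [3.1343 0.7503 2.5539] F [ 3.3  7.2 -3.8] T [1.31 0.22 0.88] w 0.0216
lat 0.4311 al 0.2069 Flat -1.2 Fal 7.8
G [ 0.5184 -0.0936  0.1422] Glat 0.4843 Gal 0.2072 tooly yaw -0.5827 elev 0.0054
```

View pics/z8b.png

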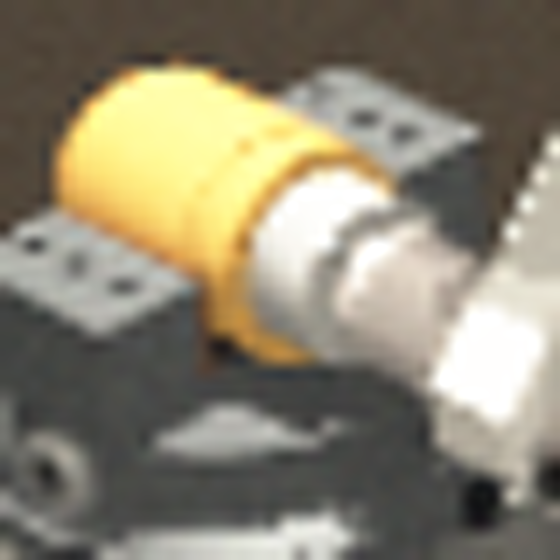

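jog_arm --pt "0 0 0 1.1 1.7 0 10" --pt "0 0 0 0.8 0.6 0 10" --pt "0 0 0 0.7 -0.5 0 10" --pt "0 0 0 0 0 0 10" --pt "0 0 0 -0.6 -0.8 0 10" --pt "0 0 0 -0.6 -0.8 0 10" --pt "0 0 0 -0.4 -0.5 0 10" --pt "0 0 0 0 0 0 10" --pt "0 0 0 0 0 0 10"

```text
time: 24.6
tool_pos: [0.4747, -0.0651, 0.1992]
ee_rot: [3.135, 0.75, 2.554]
wrist_force: [3.4, 5.7, -2.7]
width: 0.0212
```

```bash
python3 log.py
```

```text
t 24.6 q [-0.083 -0.33   2.09  -0.49   0.757 -2.389] p [ 0.4747 -0.0651  0.1992] r [3.1348 0.7503 2.554 ] F [ 3.4  5.7 -2.7] T [1.23 0.18 0.69] w 0.0212
lat 0.4321 al 0.207 Flat -0.3 Fal 6.7
G [ 0.5193 -0.0941  0.1422] Glat 0.4853 Gal 0.2073 tooly yaw -0.583 elev 0.005
```

jog_arm --pt "0 0 0 0 0 0 10" --pt "0 0 0 0 0 0 10" --pt "0 0 0 0 0 0 10" --pt "0 0 0 0 0 0 10" --pt "0 0 0 0 0 0 10" --pt "0 0 0 0 0 0 10" --pt "0 0 0 0 0 0 10" --pt "0 0 0 0 0 0 10"

```text
time: 25.6
tool_pos: [0.4747, -0.0651, 0.1993]
ee_rot: [3.135, 0.75, 2.554]
wrist_force: [2.9, 5.4, -3.3]
width: 0.0215
```

jog_arm --pt "0 0 0 1.1 1.7 0 10" --pt "0 0 0 5 7.6 0 10" --pt "0 0 0 10 15 0 10" --pt "0 0 0 10.5 16.5 20 10" --pt "0 0 0 0 0 25 10" --pt "0.053 0.077 -0.039 5.7 -1.6 4.7 10" --pt "0.056 0.075 -0.038 5.8 -2.2 4.2 10" --pt "0.059 0.073 -0.039 5.9 -2.8 3.6 10" --pt "0.061 0.071 -0.038 5.8 -3.5 3 10" --pt "0.065 0.068 -0.039 5.7 -4 2.3 10" --pt "0.067 0.066 -0.039 5.5 -4.6 1.7 10" --pt "0.069 0.063 -0.038 5.2 -5.1 1.1 10"

```text
time: 27.1
tool_pos: [0.5412, -0.0494, 0.2649]
ee_rot: [-3.141, 0.093, 2.285]
wrist_force: [1.1, 0.3, -2.2]
width: 0.0214
```

jog_arm --pt "0.072 0.06 -0.039 4.8 -5.5 0.3 10" --pt "0 0 -0.16 0 0 5 10" --pt "0 0 -0.16 0 0 5 10" --pt "0 0 -0.16 0 0 5 10" --pt "0 0 -0.16 0 0 5 10" --pt "0 0 0 0 0 0 10" --pt "0 0 0 0 0 0 10"

```text
time: 27.98
tool_pos: [0.5454, -0.0547, 0.2845]
ee_rot: [-3.141, 0.001, 1.609]
wrist_force: [-0.5, 0.0, -3.9]
width: 0.0216
```

```bash
python3 log.py
```

```text
t 27.98 q [-2.030e-01  8.700e-02  1.406e+00 -1.000e-03  1.648e+00 -1.812e+00] p [ 0.5454 -0.0547  0.2845] r [-3.1413e+00  7.0000e-04  1.6091e+00] F [-0.5  0.  -3.9] T [ 0.09 -0.09  0.04] w 0.0216
lat 0.4854 al 0.2546 Flat -0.5 Fal -0.3
G [ 0.5453 -0.0547  0.2065] Glat 0.4854 Gal 0.2546 tooly yaw -1.5324 elev -0.0003
```

jog_arm --pt "0 0 -0.121 -6.8 21.9 0 10" --pt "0 0 -0.121 -6.8 21.9 0 10" --pt "0 0 -0.121 -6.8 21.9 0 10" --pt "0 0 -0.121 -6.8 21.9 0 10" --pt "0 0 -0.121 -6.8 21.9 0 10" --pt "0 0 -0.121 -6.8 21.9 0 10" --pt "0 0 -0.121 -6.8 21.9 -30 10" --pt "0 0 -0.12 -6.7 21.7 -40 10" --pt "0 0 0 0 0 -30 10" --pt "0 0 0 0 0 -20 10" --pt "0 0 0 0 0 0 10" --pt "0 0 0 0 0 0 10"

```text
time: 29.48
tool_pos: [0.4915, 0.1204, 0.1659]
ee_rot: [3.141, -0.001, 0.641]
wrist_force: [-0.1, 0.3, -3.3]
width: 0.0217
```

```bash
python3 log.py
python3 - <<'E'
from h import *
for c in CAL: cv2.imwrite(f"pics/{c}9.png",cv2.cvtColor(snapshot(c),cv2.COLOR_RGB2BGR))
a=cv2.imread("pics/scene9.png")[160:270,250:370]
cv2.imwrite("pics/z9.png",cv2.resize(a,(600,550),interpolation=cv2.INTER_CUBIC))
E
```

```text
t 29.48 q [ 0.128  0.058  1.678 -0.     1.404 -0.512] p [0.4915 0.1204 0.1659] r [ 3.1405e+00 -1.5000e-03  6.4060e-01] F [-0.1  0.3 -3.3] T [ 0.   -0.15 -0.  ] w 0.0217
lat 0.344 al 0.3711 Flat -0.2 Fal 0.3
G [0.4916 0.1204 0.0879] Glat 0.3441 Gal 0.3712 tooly yaw -2.501 elev 0.001
```

View pics/z9.png

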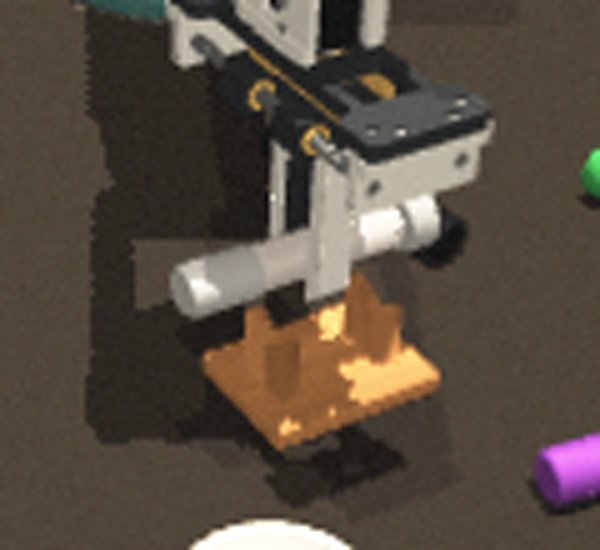

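jog_arm --pt "0 0 0 -0.3 -0.2 -15 10" --pt "0 0 0 0 0 -10 10" --pt "0 0 0 0 0 -6 10" --pt "0 0 0 0 0 -3 10" --pt "0 0 0 0 0 -1.5 10" --pt "0 0 0 0 0 -1 10" --pt "0 0 0 0 0 0 10" --pt "0 0 0 0 0 0 10"

```text
time: 30.58
tool_pos: [0.4907, 0.1202, 0.1287]
ee_rot: [3.141, -0.001, 0.64]
wrist_force: [0.2, -0.6, -2.7]
width: 0.0219
```

```bash
python3 log.py
```

```text
t 30.57 q [ 0.128  0.091  1.722  0.     1.328 -0.512] p [0.4907 0.1202 0.1287] r [ 3.1413e+00 -6.0000e-04  6.3990e-01] F [ 0.2 -0.6 -2.7] T [-0.02 -0.09  0.01] w 0.0219
lat 0.3435 al 0.3705 Flat 0.5 Fal -0.4
G [0.4908 0.1202 0.0507] Glat 0.3435 Gal 0.3705 tooly yaw -2.5017 elev 0.0003
```

jog_arm --pt "0 0 0 0.5 0.4 -0.6 10" --pt "0 0 0 0 0 -0.5 10" --pt "0 0 0 0 0 0 10" --pt "0 0 0 0 0 0 10"

```text
time: 31.08
tool_pos: [0.4912, 0.1207, 0.1278]
ee_rot: [3.141, -0.001, 0.64]
wrist_force: [-1.1, 0.2, 0.0]
width: 0.0216
```

```bash
python3 log.py
```

```text
t 31.07 q [ 0.129  0.093  1.722  0.     1.326 -0.511] p [0.4912 0.1207 0.1278] r [ 3.1414e+00 -7.0000e-04  6.4000e-01] F [-1.1  0.2  0. ] T [0.03 0.12 0.04] w 0.0216
lat 0.3436 al 0.3712 Flat -1.1 Fal -0.5
G [0.4913 0.1207 0.0498] Glat 0.3437 Gal 0.3712 tooly yaw -2.5016 elev 0.0002
```

jog_arm --pt "0 0 0 0 0 0 24" --pt "0 0 0 0 0 0 28" --pt "0 0 0 0 0 0 40" --pt "0 0 0 0 0 0 60" --pt "0 0 0 0 0 0 60" --pt "0 0 0 0 0 0 60" --pt "0 0 0 0 0 10 60" --pt "0 0 0 0 0 30 60" --pt "0 0 0 0 0 50 60" --pt "0 0 0 0 0 50 60" --pt "0 0 0 0 0 30 60"

```text
time: 32.45
tool_pos: [0.4915, 0.1207, 0.3015]
ee_rot: [3.139, -0.005, 0.64]
wrist_force: [-0.1, -1.1, -0.7]
width: 0.0599
```

jog_arm --pt "0 0 0 0 -50 0 60" --pt "0 0 0 -20 -50 0 60" --pt "0 0 0 -20 -50 0 60" --pt "0 0 0 -20 -50 0 60" --pt "0 0 0 -20 -50 0 60" --pt "0 0 0 -20 -50 0 60" --pt "0 0 0 -20 -40 0 60" --pt "0 0 0 0 0 0 60" --pt "0 0 0 0 0 0 60" --pt "0 0 0 0 0 0 60"

```text
time: 33.7
tool_pos: [0.3716, -0.2184, 0.2976]
ee_rot: [3.141, -0.001, 0.642]
wrist_force: [0.8, 0.4, 0.2]
width: 0.06
```

```bash
python3 log.py
python3 - <<'E'
from h import *
for c in CAL: cv2.imwrite(f"pics/{c}10.png",cv2.cvtColor(snapshot(c),cv2.COLOR_RGB2BGR))
a=cv2.imread("pics/scene10.png")[190:260,260:360];b=cv2.imread("pics/scene0.png")[190:260,260:360]
cv2.imwrite("pics/z10.png",np.hstack([cv2.resize(z,(400,280),interpolation=cv2.INTER_CUBIC) for z in(b,a)]))
from fit1 import *
for n in("0","10"):
    wh={c:white2(c,cv2.imread(f"pics/{c}{n}.png").astype(float)) for c in CAL}
    for cams in(["scene"],["top"]):
        r=fit("g",[.4850,.129,.643],cams,None,wh);print(n,cams,np.round(r.x,4),r.fun)
E
```

```text
t 33.7 q [-0.663 -0.181  1.638  0.     1.684 -1.305] p [ 0.3716 -0.2184  0.2976] r [ 3.1413e+00 -6.0000e-04  6.4200e-01] F [0.8 0.4 0.2] T [-0.03 -0.1  -0.03] w 0.06
lat 0.4304 al 0.0222 Flat 0.4 Fal 0.8
G [ 0.3716 -0.2184  0.2196] Glat 0.4305 Gal 0.0223 tooly yaw -2.4996 elev 0.0003
0 ['scene'] [0.4844 0.1258 0.6419] 10.831324017974833
0 ['top'] [0.4867 0.1305 0.6386] 39.02527283044583
10 ['scene'] [0.4844 0.1258 0.6419] 10.387561728233305
10 ['top'] [0.4868 0.1305 0.6377] 28.027326643839984
```

View pics/z10.png

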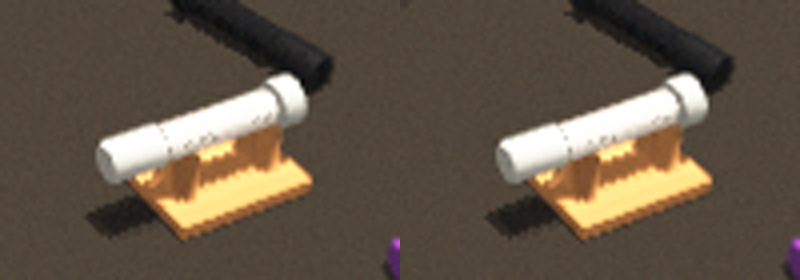

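View pics/scene10.png

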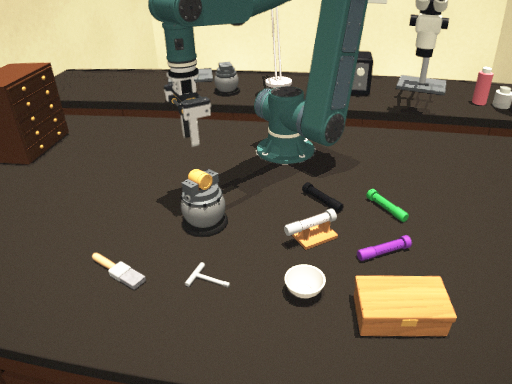

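View pics/top10.png

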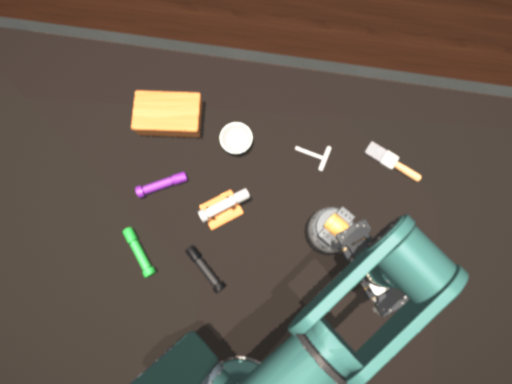

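```bash
python3 -c "
from bench import *
print(close_job())"
```

```text
the job is handed in; nothing more can be done
None
```

I did the go check, the no-go check and the return to the stand, and handed the job in at about 34 s. No verdict was given.

- **Go end:** it slid in, with up to about 5 N of side force at the mouth that I eased off by small sideways corrections. It touched the floor of the bore at about 5 N and was drawn out again.
- **No-go end:** I turned the gauge round with the hand tilted about 0.75 rad, because the last joint's range did not allow the half turn with the tool straight down. I pressed it on the mouth twice, at about 6–8 N and then about 6–7 N, each for at least 1 s. It did not go in.
- **Return:** the gauge is back in both notches. The final picture fit matches its starting pose to within 0.1 mm and 0.001 rad. The pictures show the bystanders where they were, and the gripper is well clear.

**Disagreement in the checks:** the scene camera put the mouth about 2.5 mm to one side of where the touch readings from the go end and the top camera put it. I trusted the touch value. The second press was shifted 1 mm towards the scene camera's value. By either estimate, both presses should be within the 4 mm limit.

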